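# Move a plug-in board to the free slot with its ejector levers

## Robot

A 6-joint arm with a two-finger parallel gripper is mounted at the origin on the work surface. World frame = base frame: x ahead of the robot, y to its left, z up, the work surface at z = 0. Lengths are in m, angles in rad, forces in N, time in s.
With the tool pointing down it reaches from about 0.375 to 0.975 m from the base axis. Payload 3.8 kg.
Tool frame: the origin (TCP) lies midway between the tips of the shut fingers; the grasp point (between the pads) lies 19 mm behind it; z points along the fingers, y is the direction in which the jaws open and shut (so a half turn about z gives the same grasp; the last joint's range is limited). The gripper opens to 85 mm and grips with 20 to 120 N. Pads are 22 mm wide; open, the fingers measure 114 mm over their backs; the gripper's body (76 mm by 85 mm) begins 54 mm behind the grasp point. The pads swing forward as they close: fully open they stand 13 mm farther back than shut.
Start: joints at [1.312, 0.264, 1.604, -0, 1.274, -0.037], TCP at [0.148, 0.658, 0.231] pointing down, gripper open.
Joint ranges: [-2.63, 2.63], [-0.94, 2.18], [0.31, 2.57], [-1.31, 4.45], [0, 2.66], [-2.55, 2.55]. Speed limits (rad/s): [2.57, 2.57, 3.14, 3.14, 3.14, 3.14].

## Interface

Orientations are given as a rotation vector (axis times angle).
In Python, from workcell import bot gives the robot as it stands.
- The arm moves only by the tool arm_command, never from a script. Its argument "targets" is text: rows parted by semicolons, each of 7 numbers parted by spaces: the shift along the tool's x, y, z in mm, then the turn, a rotation vector about the tool's x, y, z in degrees, then the opening, from 0 (shut) to 1 (fully open). A call has 1 to 10 rows; each row is the pose to reach, as a shift and turn from the pose commanded when the call began, along the tool's axes at that moment; what a row does not reach only later rows make up. A row lasts 1/12 s, in which the tool goes at most 41.7 mm and 7.16 degrees, less where a joint would pass 70% of its speed; a pose out of reach is approached as far as the arm can. A call with a gripper value outside its range is refused whole. The fingers move at their own pace and stop on an object; "newtons" is the grip in N (left out, the last holds). Time passes only in rows, so rows that repeat a pose let the fingers close. It gives the time, the measured TCP pose, the force and the opening at its end, in the units of the state.
- bot.read_state(): the state, without advancing time (a new reading comes with each control period).
- bot.read_camera(name): name is "scene" or "top" or "wrist"; returns (picture, depth): 384x512x3 uint8, blue, green, red; 384x512 float32, m along the optical axis (not along the pixel's ray), 0 where there is no reading.
- bot.camera_params(name): a dict with "fov_y" (degrees; the focal length in pixels is half the picture's height over the tangent of half this angle, whatever the lens; pixels are square), "cx", "cy" (the principal point, pixels), "k1" (the pictures are not rectified: a ray, as slopes to the right and down, at radius r is drawn at 1 + k1 r^2 times it, then the intrinsics apply), "xyz" and "rotation" of the camera in the world; the wrist camera has in their place "T_tool_cam" (4x4, takes a point from camera to tool coordinates, whose origin is the TCP and whose axes are the flange's). Camera axes: x right, y up, looking along -z (the intrinsics and any distortion apply to the point x, -y, -z); pixel columns grow to the right and rows downward; lengths in m; the calibration is good to about 2 mm. A picture is of the moment at which its call begins: read the wrist's pose just before it. camera_params takes no time and is no camera call.
- bot.finish_job(): hands the job in, once; it reports no verdict.
The state is a dict: "time": time; "q": joint angles; "joint_vel": joint speeds; "joint_torque": joint torques, N m; "tool_pos": TCP position; "tcp_rot": TCP orientation; "wrist_force": force on the tool from outside, world axes, zero at the start; "torque": the same for the moment, N m; "width": opening from 0.0 (shut) to 1.0 (fully open).
Only numpy, scipy, OpenCV 4.12 (cv2) and the standard library are available. Lean on these libraries where they do the work, as an engineer would, in place of code of your own. Each camera call takes 0.05 s, during which the arm holds its last target.

## Task

The plug-in board with the bow handle is in the wrong slot of the open mainframe. Swing its two ejector levers outward to pry it free before you pull on the handle, lift it out and lower it into the guides of the free slot, then work the levers inward until the board is fully home and both levers lie fully in. Leave the other things on the bench alone.

Things in the scene. Friction and masses are not known exactly. Their poses are not given: they have to be found in the camera images.
- pull_handle: Dark bow handle in the middle of the plug-in board's panel; the neighbours have none. Origin at the centre of its bar, z up: bar 64 mm along y (also the board's length), 10 x 10 mm in section, posts at its ends, 26 mm free height under it. Rigid with the board (0.35 to 0.6 kg in all): aluminium panel 40 (x) x 180 (y) x 3 mm, top 31 mm and underside 34 mm below the origin.
- lever_left (a joint): Grey plastic ejector lever at the +y end of the panel. 0 = fully in (leaning 15 degrees towards the handle), 1.047 rad = fully out (leaning 45 degrees away from it). It swings in the board's y-z plane and stays where it is left; moving it takes 5 to 20 N at the tip. Its toe, 18 mm from the pin, works in the mainframe's side rail: swung out it pries that end up, swung in it hooks under the rail's lip and draws the board down.
- lever_right (a joint): The same lever, mirrored, at the -y end. Both out lift the board 15 mm, free of its sprung connector (the last 10 mm of depth); by the handle alone it takes about 40 N. One lever worked alone tilts the board up to 4 degrees, so that it binds in its guides and the lever turns stiff from about half its swing: work them by turns. Swinging one may shift the other by about 0.1 rad; push that one home again.
- lever_left_tip (a point): Centre of the left lever's thumb grip (16 mm along x, 11 mm thick, 16 mm long), 60 mm from the lever's pin. The shank below it is 12 mm wide (x) and 7 mm thick.
- lever_right_tip (a point): The same point of the right lever.
- lever_left_hinge (a point): Pin of the left lever: 94 mm along +y and 30 mm below the centre of the handle's bar, in the board's frame.
- lever_right_hinge (a point): Pin of the right lever: 94 mm along -y and 30 mm below the centre of the handle's bar.
- bay_used_seat (a point): The slot the board is in at the start: where the centre of the panel's underside lies when seated (34 mm below the centre of the handle's bar). Axes as for bay_free_seat. The green circuit board under the panel is 3 mm thick (x), 168 mm wide (y) and reaches 75 mm below the panel's underside.
- bay_free_seat (a point): The free slot: where the centre of the panel's underside belongs when seated, 96 mm above the bench. x across the slot, y along it, z up. White guides at both ends, 5.4 mm wide for the 3 mm circuit board, 4 mm of play along y; their mouths widen to about 16 mm over the top 13 mm, tops level with this point. With its levers out the board comes to stand on their toes 15 mm above home.
- chassis: The open mainframe (card cage), fixed: 200 (x) x 256 mm (y), side rails 108 mm high, end plates 112 mm. Origin on the bench under its centre, z up; four slots along x at -66, -22, 22 and 66 mm. Two hold a flat blanking cover and a panel with sockets, both screwed down, nothing on them higher than 115 mm above the bench.
- gauge: bystander: pressure gauge lying face up, 52 mm across, 25 mm high; origin under its centre
- valve_knob: bystander: white fluted knob, 52 mm across, 32 mm high; origin under its centre
- eyepiece: bystander: black eyepiece standing up, 36 mm across, 60 mm high; origin under its centre
- objective: bystander: short lens barrel, 38 mm across, 38 mm high; origin under its centre
- screwdriver: bystander: black screwdriver lying down, 170 mm long; origin under its middle
- adapter_box: bystander: aluminium box 105 x 62 x 30 mm; origin under its centre
- fuse_jar: bystander: glass jar 40 mm across, 50 mm high; origin under its centre
Things that resemble listed ones, but are neither listed nor needed, are in the scene too. What is shaped like the part that bears pull_handle but purple is not meant.

How it is judged:
By the outcome, as a careful person would: the job done as asked, in the order asked, and still so for the second after the job is handed in, with the robot touching nothing.
It also fails if it takes over 70 s, if anything falls off the work surface, if the arm or the gripper's body presses on something with over 40 N, if the wrist force passes 120 N, or if a joint passes its speed limit or range.

## Working session

There is one attempt and no reset: what is moved stays moved. The work goes in short steps, Python scripts to look and compute and a tool call to move; the robot and the scene stay as the last step left them, time stands still between calls to the robot, and variables do not carry over. Pictures are saved under pics/ and viewed, and the job is handed in when it is done.

Besides the shell and the picture viewer there is one more tool, called after "Emit:" as a command line: name --argument value ..., lists and objects as JSON in quotes. arm_command: Moves the arm, as the interface text tells. Its arguments: {"type":"object","properties":{"targets":{"type":"string"},"newtons":{"type":"number"}},"required":["targets"]}

```bash
mkdir -p pics; ls
cat > h.py <<'E'
import numpy as np,cv2
from workcell import bot
from scipy.spatial.transform import Rotation as R
def grab(n,tag):
    s=bot.read_state(); im,d=bot.read_camera(n); np.savez(f'{tag}.npz',im=im,d=d,p=s['tool_pos'],r=s['tcp_rot']); cv2.imwrite(f'pics/{tag}.png',im); return im,d,s
def campose(n,s=None):
    c=bot.camera_params(n)
    if n=='wrist':
        T=np.eye(4);T[:3,:3]=R.from_rotvec(s['tcp_rot']).as_matrix();T[:3,3]=s['tool_pos'];T=T@np.array(c['T_tool_cam']);return c,T[:3,:3],T[:3,3]
    return c,np.array(c['rotation']).reshape(3,3),np.array(c['xyz'])
def rays(n,uv,s=None):
    c,Rm,o=campose(n,s);f=192/np.tan(np.radians(c['fov_y'])/2)
    p=(np.atleast_2d(uv).astype(float)-[c['cx'],c['cy']])/f
    q=p.copy()
    for _ in range(20): q=p/(1+c['k1']*(q**2).sum(1,keepdims=True))
    d=np.c_[q[:,0],-q[:,1],-np.ones(len(q))]
    return o,d@Rm.T
def onplane(n,uv,z,s=None):
    o,d=rays(n,uv,s);return o+d*((z-o[2])/d[:,2:])
def atdepth(n,uv,dep,s=None):
    o,d=rays(n,uv,s);return o+d*np.reshape(dep,(-1,1))
def load(tag):
    z=np.load(f'{tag}.npz');return z['im'],z['d'],dict(tool_pos=z['p'],tcp_rot=z['r'])
E
python3 - <<'E'
from h import *
s=bot.read_state();print(s)
for n in ('scene','top','wrist'):
    grab(n,n+'0');print(n,bot.camera_params(n))
E
```

```text
pics
{'time': 0.0, 'q': array([ 1.31210936e+00,  2.64739461e-01,  1.60538222e+00, -1.86751014e-05,
        1.27367724e+00, -3.69147594e-02]), 'joint_vel': array([ 0.00085532,  0.0016298 , -0.00041797,  0.00159103,  0.00066632,
        0.00053003]), 'joint_torque': array([-5.27933844e-04, -5.15095711e+01, -3.67323017e+01, -5.08600948e-07,
        1.25078540e-02,  2.70918537e-05]), 'tool_pos': array([0.14830361, 0.65776127, 0.2299668 ]), 'tcp_rot': array([-0.34760275, -3.12199208,  0.00343161]), 'wrist_force': array([-0.56269781, -0.25582683, -0.60229966]), 'torque': array([ 0.00555737, -0.03659428, -0.04701539]), 'width': 1.0009648107090592}
scene {'fov_y': 51.66505989462686, 'cx': 260.77994816799696, 'cy': 195.50311457678518, 'k1': -0.04975552221902054, 'xyz': array([ 1.13933076, -0.68597495,  0.85898472]), 'rotation': array([0.87112344, 0.36099209, 0.71427042])}
top {'fov_y': 55.81797938284233, 'cx': 254.05625354845387, 'cy': 187.98478194175811, 'k1': -0.10468044650557143, 'xyz': array([0.28675981, 0.00947137, 1.06918034]), 'rotation': array([ 0.14486168, -0.12860904, -1.58193797])}
wrist {'fov_y': 71.23266974909876, 'cx': 259.45467354659945, 'cy': 191.41195988452714, 'k1': -0.04805970725573025, 'T_tool_cam': array([[ 5.01363124e-04,  9.64370342e-01,  2.64555461e-01,
         6.70139589e-02],
       [ 9.99999577e-01, -6.87463368e-04,  6.10860088e-04,
        -2.20670684e-04],
       [ 7.70967540e-04,  2.64555042e-01, -9.64370279e-01,
        -1.42356279e-01],
       [ 0.00000000e+00,  0.00000000e+00,  0.00000000e+00,
         1.00000000e+00]])}
```

Rotation is a rotation vector; fix the helper.

```bash
sed -i "s/np.array(c\['rotation'\]).reshape(3,3)/R.from_rotvec(c['rotation']).as_matrix()/" h.py
```

```text
(no output)
```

View pics/scene0.png

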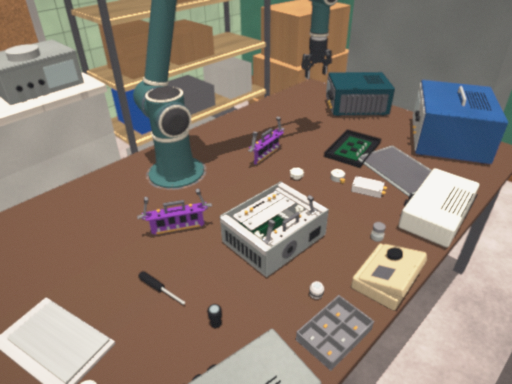

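View pics/top0.png

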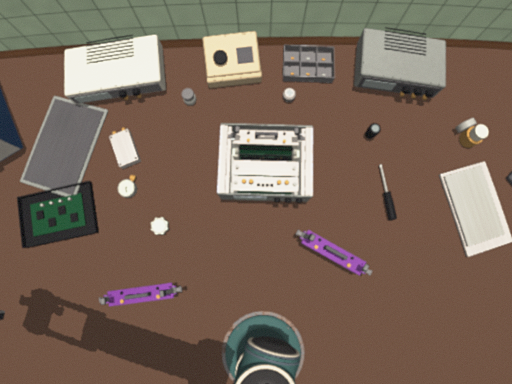

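View pics/wrist0.png

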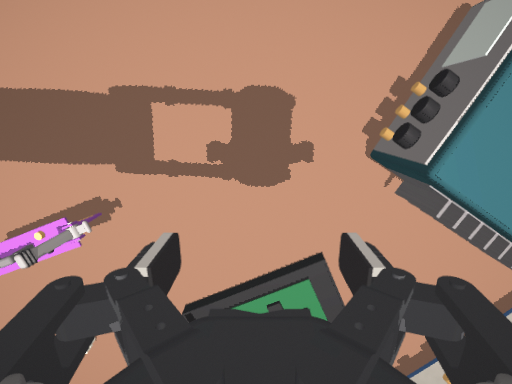

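Run:
```python
from h import *
im,d,s=load('top0');cv2.imwrite('pics/tc.png',cv2.resize(im[115:215,205:325],None,fx=6,fy=6,interpolation=cv2.INTER_CUBIC))
im,d,s=load('scene0');cv2.imwrite('pics/sc.png',cv2.resize(im[175:275,210:340],None,fx=6,fy=6,interpolation=cv2.INTER_CUBIC))
im,d,s=load('top0')
for uv in [(221,128),(311,128),(221,199),(311,199),(266,135)]:
    print(uv,d[uv[1],uv[0]],atdepth('top',uv,d[uv[1],uv[0]]),onplane('top',uv,.108))
```

```text
(221, 128) 1.0059191 [[0.62663758 0.10779833 0.10840684]] [[0.6267815  0.10783997 0.108     ]]
(311, 128) 1.0042229 [[ 0.6227185  -0.14288221  0.10716706]] [[ 0.62242761 -0.1427503   0.108     ]]
(221, 199) 1.0797374 [[0.44260186 0.11819501 0.00122996]] [[0.4270213  0.10732519 0.108     ]]
(311, 199) 1.0762608 [[ 0.43816034 -0.1498788   0.00154837]] [[ 0.42306447 -0.13399029  0.108     ]]
(266, 135) 0.97847915 [[ 0.59672039 -0.01643466  0.12988698]] [[ 0.60394295 -0.01703831  0.108     ]]
```

View pics/tc.png

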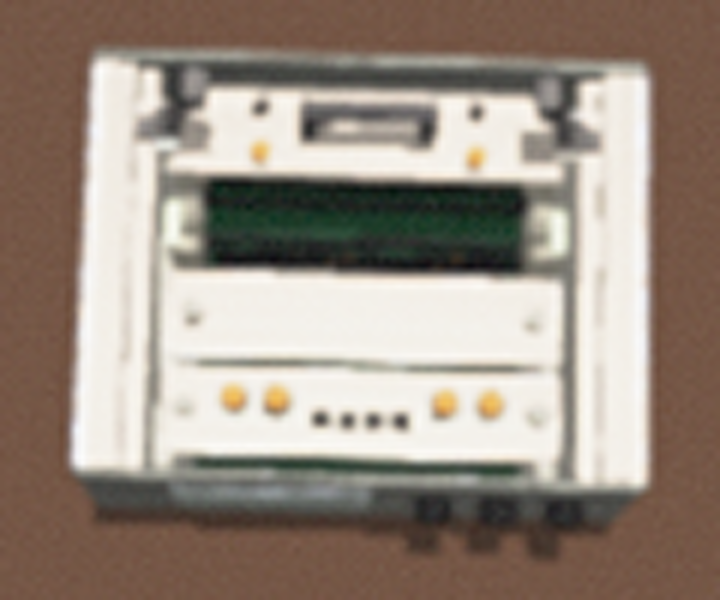

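View pics/sc.png

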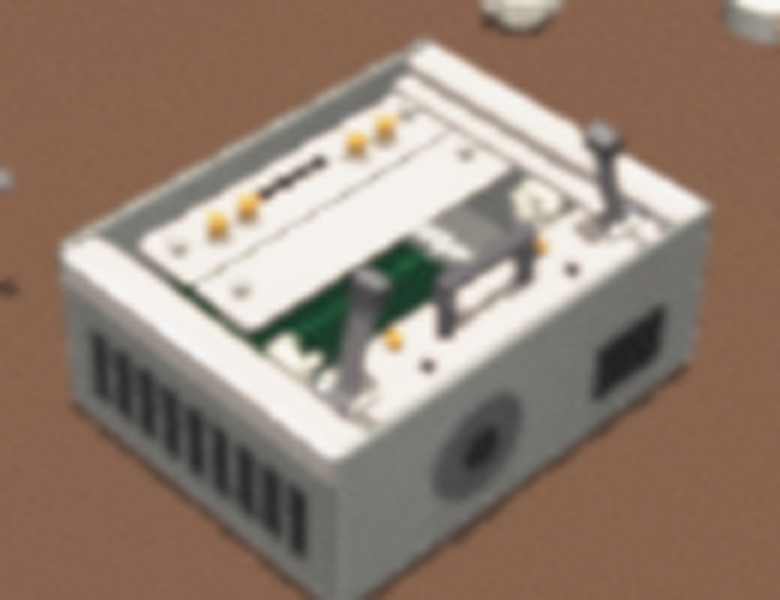

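Lookalikes in the top view: purple boards at (333,252) and (140,294), which are excluded by colour. The aluminium panel with the dark bow at (266,135) is the target, as the crop shows. The green-floored gap at (266,152) is the free slot. Next I'll move above the target for a wrist view.

```bash
cat >> h.py <<'E'
def want(yaw):  # yaw rad; tool x along chassis +y, tool y along chassis +x, z down
    c,s_=np.cos(yaw),np.sin(yaw);return np.array([[-s_,c,0],[c,s_,0],[0,0,-1.]]).T
def rel(p,Rw,s=None):
    s=s or bot.read_state();Rt=R.from_rotvec(s['tcp_rot']).as_matrix()
    return np.round(Rt.T@(np.array(p)-s['tool_pos'])*1000,1),np.round(np.degrees(R.from_matrix(Rt.T@Rw).as_rotvec()),2)
E
python3 - <<'E'
from h import *
print(rel([.55,-.045,.33],want(-.017)))
E
```

```text
(array([-546.4, -597.5,  -98.7]), array([-9.000e-02,  7.000e-02,  7.827e+01]))
```

Emit:
arm_command --targets "-20 -22 -10 0 0 3 1; -45 -50 -25 0 0 7 1; -70 -77 -40 0 0 11 1; -95 -104 -55 0 0 15 1; -120 -131 -70 0 0 19 1; -145 -158 -85 0 0 23 1; -170 -185 -98 0 0 27 1; -195 -212 -98 0 0 31 1; -220 -239 -98 0 0 35 1; -245 -266 -98 0 0 39 1"

```text
time: 0.98
tool_pos: [0.3294, 0.3435, 0.3296]
tcp_rot: [1.374, 2.825, 0.001]
wrist_force: [0.4, 0.4, -0.6]
width: 0.998
```

Run:
```python
from h import *
print(rel([.55,-.045,.33],want(-.017)))
```

```text
(array([-4.418e+02, -6.630e+01, -4.000e-01]), array([ 5.000e-02, -2.000e-02,  3.909e+01]))
```

Emit:
arm_command --targets "-40 -6 0 0 0 4 1; -80 -12 0 0 0 8 1; -120 -18 0 0 0 12 1; -160 -24 0 0 0 16 1; -200 -30 0 0 0 20 1; -240 -36 0 0 0 24 1; -280 -42 0 0 0 28 1; -320 -48 0 0 0 32 1; -360 -54 0 0 0 36 1; -400 -60 0 0 0 39 1"

```text
time: 1.82
tool_pos: [0.5301, -0.0081, 0.3291]
tcp_rot: [-2.239, -2.203, -0.0]
wrist_force: [0.0, 1.0, 0.6]
width: 1.0
```

Emit:
arm_command --targets "-26 -38 0 0 0 0 0.4; -26 -38 0 0 0 0 0.4; -26 -38 0 0 0 0 0.4"

```text
time: 2.07
tool_pos: [0.4902, -0.0331, 0.3276]
tcp_rot: [-2.237, -2.202, 0.004]
wrist_force: [0.0, 0.7, 0.4]
width: 0.604
```

Run:
```python
from h import *
im,d,s=grab('wrist','w1');print(s['tool_pos'],s['tcp_rot'],s['joint_vel'].max(),s['width'])
```

```text
[ 0.49022629 -0.03306137  0.32763554] [-2.23683285 -2.20209881  0.00351922] 0.042631865062351365 0.6042855576662648
```

View pics/w1.png

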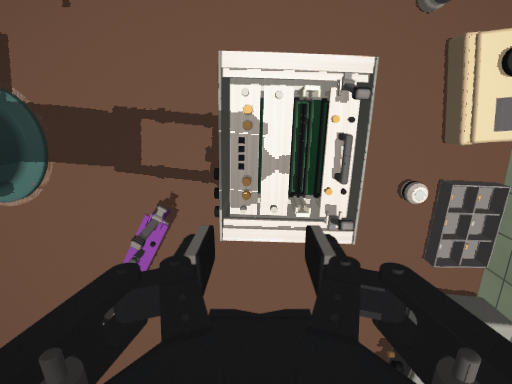

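Run:
```python
from h import *
im,d,s=load('w1')
cv2.imwrite('pics/w1c.png',cv2.resize(im[45:250,205:385],None,fx=2.9,fy=2.9,interpolation=cv2.INTER_CUBIC))
# chassis points by depth
v,u=np.mgrid[45:250,205:385]; uv=np.c_[u.ravel(),v.ravel()]; dd=d[45:250,205:385].ravel()
P=atdepth('wrist',uv,dd,s); 
z=P[:,2].reshape(205,180)
for lo,hi in [(.104,.116)]:
    m=((P[:,2]>lo)&(P[:,2]<hi)).reshape(205,180).astype(np.uint8)
    pts=P[(m.ravel()>0)][:,:2]
    r=cv2.minAreaRect((pts*1000).astype(np.float32));print(r)
vis=np.clip((z-.0)/.17*255,0,255).astype(np.uint8)
cv2.imwrite('pics/w1z.png',cv2.resize(cv2.applyColorMap(vis,cv2.COLORMAP_JET),None,fx=2.9,fy=2.9,interpolation=cv2.INTER_NEAREST))
m=P[:,2]>.125
pp=P[m];print(len(pp))
# clusters
mm=(z>.122).astype(np.uint8);n,l,st,ce=cv2.connectedComponentsWithStats(mm)
for i in range(1,n):
    q=P[l.ravel()==i]
    if len(q)>15: print(st[i],q.min(0).round(4),q.max(0).round(4),q.mean(0).round(4),np.percentile(q[:,2],[50,90]))
```

```text
((534.2514038085938, -15.993179321289062), (257.28546142578125, 200.6129913330078), 87.34176635742188)
1855
[142  39  24  16 270] [0.4917 0.0337 0.1223] [0.6118 0.073  0.47  ] [0.6008 0.0608 0.1579] [0.16257912 0.16577913]
[134  89  14  51 432] [ 0.4917 -0.0508  0.123 ] [0.605  0.0337 0.47  ] [ 0.5981 -0.0161  0.1347] [0.13400769 0.13533824]
[128 175  20  11 178] [ 0.5884 -0.1091  0.1222] [ 0.6036 -0.0904  0.1671] [ 0.5943 -0.0966  0.1585] [0.16371094 0.16620639]
[  0 181  10  24 225] [ 0.461  -0.0383  0.3305] [0.4917 0.0337 0.47  ] [ 0.4642 -0.026   0.3426] [0.34151519 0.3515409 ]
[100 181  37  24 638] [ 0.4917 -0.0385  0.33  ] [0.53   0.0337 0.47  ] [ 0.5202 -0.0251  0.3479] [0.34743902 0.35884258]
```

View pics/w1c.png

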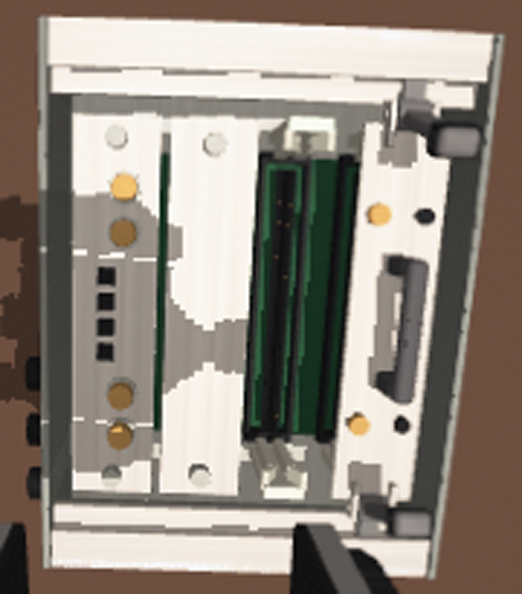

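View pics/w1z.png

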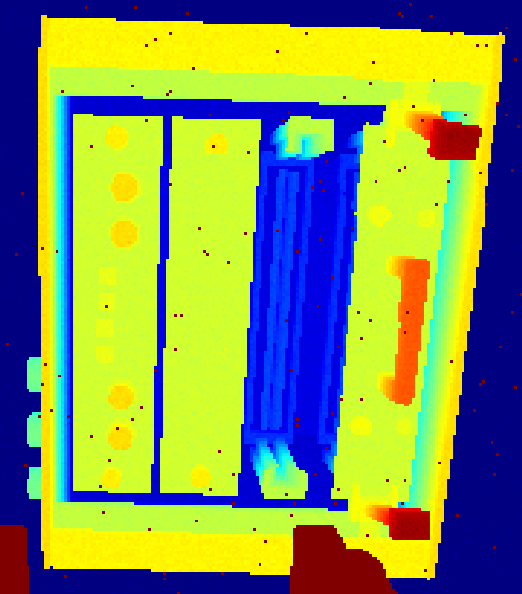

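Wrist view at (600…): the chassis is fully in view. The bow handle is at about (345,160) px, the left lever grip at (362,93), the right lever grip at (346,225), and the free slot at about (308,150). The chassis outline fits 257x201 mm, which agrees with the listed size.

```bash
cat >> h.py <<'E'
yaw=np.radians(-2.65); C=np.array([.5343,-.0160])
ex=np.array([np.cos(yaw),np.sin(yaw)]);ey=np.array([-np.sin(yaw),np.cos(yaw)])
def loc(P): return np.c_[(P[:,:2]-C)@ex,(P[:,:2]-C)@ey,P[:,2]]*1000
def wor(x,y,z): return np.r_[C+ex*x/1000+ey*y/1000,z/1000]
E
python3 - <<'E'
from h import *
im,d,s=load('w1')
v,u=np.mgrid[45:220,205:385]
P=atdepth('wrist',np.c_[u.ravel(),v.ravel()],d[45:220,205:385].ravel(),s);L=loc(P)
def rep(n,m): q=L[m];print(n,len(q),np.percentile(q,[3,50,97],axis=0).round(1).tolist())
rep('bar top',(L[:,2]>131)&(L[:,2]<139)&(L[:,0]>40)&(abs(L[:,1])<40))
rep('Ltip',(L[:,2]>155)&(L[:,2]<175)&(L[:,1]>50)&(L[:,0]>40))
rep('Rtip',(L[:,2]>155)&(L[:,2]<175)&(L[:,1]<-50)&(L[:,0]>40))
rep('panel',(L[:,2]>95)&(L[:,2]<103)&(L[:,0]>38)&(abs(L[:,1])<88)&(abs(L[:,1])>45))
rep('blank',(L[:,2]>95)&(L[:,2]<103)&(L[:,0]>-44)&(L[:,0]<-1)&(abs(L[:,1])<88))
q=L[(L[:,2]>131)&(L[:,2]<139)&(L[:,0]>40)&(abs(L[:,1])<40)]
print('bar slope deg',np.degrees(np.polyfit(q[:,1],q[:,0],1)[0]))
for z in (200,150): print(rel(wor(66,52,z),want(yaw)))
E
```

```text
bar top 369 [[60.5, -28.5, 131.7], [64.5, 3.9, 134.2], [69.2, 30.9, 135.7]]
Ltip 205 [[57.6, 72.0, 156.2], [63.6, 77.9, 164.0], [72.3, 84.7, 166.7]]Traceback (most recent call last):
  File "<stdin>", line 8, in <module>
  File "<stdin>", line 5, in rep
    return _quantile_unchecked(
        a, q, axis, out, overwrite_input, method, keepdims, weights)
    return _ureduce(a,
                    func=_quantile_ureduce_func,
    ...<5 lines>...
                    overwrite_input=overwrite_input,
                    method=method)
    r = func(a, **kwargs)
    result = _quantile(arr,
                       quantiles=q,
    ...<2 lines>...
                       out=out,
                       weights=wgt)
    slices_having_nans = np.isnan(arr[-1, ...])
                                  ~~~^^^^^^^^^
IndexError: index -1 is out of bounds for axis 0 with size 0
```

Run:
```python
from h import *
im,d,s=load('w1')
v,u=np.mgrid[45:250,205:385]
P=atdepth('wrist',np.c_[u.ravel(),v.ravel()],d[45:250,205:385].ravel(),s);L=loc(P)
def rep(n,m): q=L[m];print(n,len(q),len(q) and np.percentile(q,[3,50,97],axis=0).round(1).tolist())
rep('Rtip',(L[:,2]>155)&(L[:,2]<175)&(L[:,1]<-50)&(L[:,0]>40))
rep('panel',(L[:,2]>95)&(L[:,2]<103)&(L[:,0]>38)&(abs(L[:,1])<88)&(abs(L[:,1])>45))
rep('blank',(L[:,2]>95)&(L[:,2]<103)&(L[:,0]>-44)&(L[:,0]<-1)&(abs(L[:,1])<88))
m=(abs(L[:,1])<29)&(L[:,2]>131)&(L[:,2]<138)&(L[:,0]>40)
q=L[m];print('bar slope deg',np.degrees(np.polyfit(q[:,1],q[:,0],1)[0]),q.mean(0))
for z in (200,150): print(rel(wor(65.5,52,z),want(yaw)))
```

```text
Rtip 138 [[58.2, -82.9, 156.2], [63.9, -76.7, 164.5], [71.8, -71.9, 166.8]]
panel 1681 [[46.2, -85.5, 97.0], [66.2, 49.2, 98.8], [95.6, 84.6, 102.1]]
blank 3583 [[-41.1, -80.4, 97.3], [-22.3, 7.7, 98.7], [-3.4, 83.6, 100.2]]
bar slope deg -0.5170695957283705 [ 64.68580928   1.6199064  134.1124726 ]
(array([ 66.5, 110.1, 128.8]), array([-0.02, -0.03,  1.83]))
(array([ 66.5, 110.1, 178.8]), array([-0.02, -0.03,  1.83]))
```

Emit:
arm_command --targets "20 37 40 0 0 1.8 0; 40 74 80 0 0 1.8 0; 66 110 120 0 0 1.8 0; 66 110 129 0 0 1.8 0; 66 110 150 0 0 1.8 0; 66 110 172 0 0 1.8 0; 66 110 178 0 0 1.8 0; 66 110 178 0 0 1.8 0" --newtons 40

```text
time: 2.78
tool_pos: [0.6008, 0.0344, 0.1493]
tcp_rot: [-2.266, -2.172, 0.004]
wrist_force: [0.4, -0.3, 0.8]
width: -0.001
```

Run:
```python
from h import *
s=bot.read_state();print(s['tool_pos'],loc(s['tool_pos'][None]),s['wrist_force'],s['width'],rel(wor(65.5,52,150),want(yaw)))
im,d,s=grab('wrist','w2')
```

```text
[0.60082668 0.03443926 0.14932266] [[ 64.12349122  53.46116798 149.32266407]] [ 0.43231165 -0.31086475  0.77534271] -0.0008660607946111161 (array([-1.5,  1.4, -0.7]), array([-0.22,  0.  ,  0.25]))
```

View pics/w2.png

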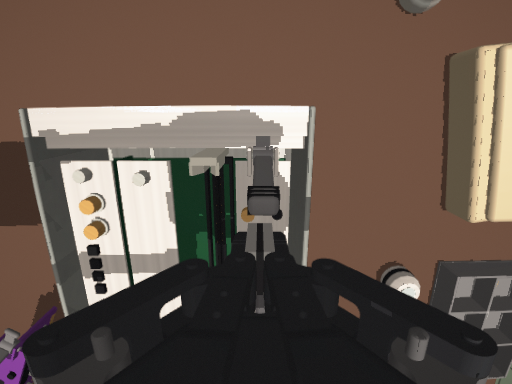

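The fingers line up with the left lever: grip at (263,200), finger tips at (262,240). I'll push it outward.

Emit:
arm_command --targets "4 0 0 0 0 0 0; 8 0 0 0 0 0 0; 12 0 0 0 0 0 0; 16 0 0 0 0 0 0; 20 0 0 0 0 0 0"

```text
time: 3.25
tool_pos: [0.6052, 0.0507, 0.1549]
tcp_rot: [2.264, 2.168, 0.001]
wrist_force: [-1.2, -8.8, 7.4]
width: 0.001
```

Emit:
arm_command --targets "4 0 0 0 0 0 0; 8 0 0 0 0 0 0; 10 0 0 0 0 0 0"

```text
time: 3.5
tool_pos: [0.6059, 0.0601, 0.1553]
tcp_rot: [2.263, 2.167, 0.001]
wrist_force: [-1.0, -13.9, 9.4]
width: -0.004
```

Run:
```python
from h import *
s=bot.read_state();print(loc(s['tool_pos'][None]),s['wrist_force'],s['torque'])
im,d,s=grab('wrist','w3')
```

```text
[[ 67.97071335  79.37628068 155.26444964]] [ -0.95544222 -13.88020572   9.38289514] [-2.09736411  0.21874465  0.02348107]
```

View pics/w3.png

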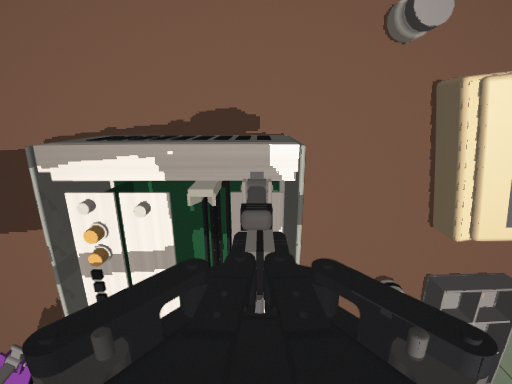

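Emit:
arm_command --targets "4 0 2 0 0 0 0; 8 0 4 0 0 0 0; 10 0 4 0 0 0 0"

```text
time: 3.8
tool_pos: [0.6072, 0.0653, 0.153]
tcp_rot: [2.256, 2.164, -0.006]
wrist_force: [-2.6, -27.9, 17.2]
width: 0.002
```

Run:
```python
from h import *
s=bot.read_state();print(loc(s['tool_pos'][None]),s['wrist_force'],s['torque'])
im,d,s=grab('scene','s1');cv2.imwrite('pics/s1c.png',cv2.resize(im[150:275,210:340],None,fx=4.5,fy=4.5,interpolation=cv2.INTER_CUBIC))
```

```text
[[ 69.04895366  84.59980712 152.98308306]] [ -2.55316693 -27.86922546  17.24144541] [-4.49678647  0.45936455  0.05361017]
```

View pics/s1c.png

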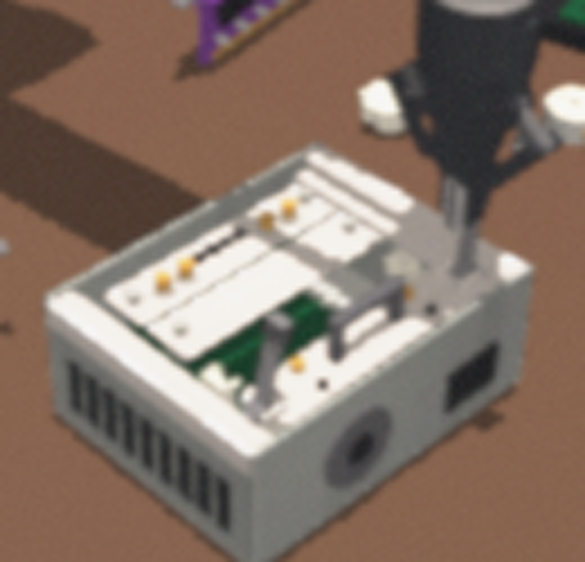

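Emit:
arm_command --targets "-15 0 -15 0 0 0 0; -40 0 -45 0 0 0 0; -75 0 -45 0 0 0 0; -110 0 -45 0 0 0 0; -140 -2 -45 0 0 0 0; -140 -2 -45 0 0 0 0"

```text
time: 4.35
tool_pos: [0.5961, -0.0715, 0.1941]
tcp_rot: [2.271, 2.165, 0.0]
wrist_force: [-0.4, 0.5, 0.0]
width: 0.001
```

Run:
```python
from h import *
s=bot.read_state();print(loc(s['tool_pos'][None]),s['wrist_force'],s['joint_vel'].round(2), rel(wor(65.5,-51,148),want(yaw)))
```

```text
[[ 64.249961   -52.53563305 194.06007456]] [-3.71661297e-01  5.05829246e-01  6.31593294e-05] [0.06 0.   0.01 0.06 0.   0.06] (array([ 1.7,  1.1, 46.1]), array([ 0.16,  0.14, -0.09]))
```

Emit:
arm_command --targets "2 1 24 0 0 0 0; 2 1 46 0 0 0 0; -3 1 46 0 0 0 0; -8 1 46 0 0 0 0; -13 1 46 0 0 0 0; -18 1 47 0 0 0 0; -22 1 48 0 0 0 0; -26 1 49 0 0 0 0; -30 1 50 0 0 0 0; -32 1 50 0 0 0 0"

```text
time: 5.18
tool_pos: [0.598, -0.0972, 0.1459]
tcp_rot: [2.269, 2.17, 0.01]
wrist_force: [0.2, 8.3, 6.8]
width: 0.005
```

Emit:
arm_command --targets "-4 0 1 0 0 0 0; -7 0 2 0 0 0 0; -9 0 2 0 0 0 0"

```text
time: 5.43
tool_pos: [0.5978, -0.1058, 0.1441]
tcp_rot: [2.269, 2.17, 0.011]
wrist_force: [1.8, 11.2, 7.8]
width: 0.001
```

Run:
```python
from h import *
s=bot.read_state();print(loc(s['tool_pos'][None]),s['wrist_force'],s['torque'])
```

```text
[[ 67.60822608 -86.72226511 144.11908336]] [ 1.81030214 11.16268163  7.81648693] [ 1.80150667e+00 -4.27248350e-02  5.59871279e-04]
```

Emit:
arm_command --targets "-4 0 0 0 0 0 0; -8 0 0 0 0 0 0; -12 0 0 0 0 0 0; -14 0 0 0 0 0 0"

```text
time: 5.77
tool_pos: [0.5976, -0.1115, 0.1448]
tcp_rot: [-2.266, -2.163, -0.027]
wrist_force: [2.2, 37.3, 13.3]
width: 0.002
```

Emit:
arm_command --targets "-4 0 0 0 0 0 0; -8 0 0 0 0 0 0; -8 0 0 0 0 0 0"

```text
time: 6.02
tool_pos: [0.5975, -0.1138, 0.1448]
tcp_rot: [-2.262, -2.157, -0.037]
wrist_force: [2.0, 50.2, 14.1]
width: 0.002
```

Run:
```python
from h import *
s=bot.read_state();print(loc(s['tool_pos'][None]),s['wrist_force'],s['torque'])
im,d,s=grab('scene','s2');cv2.imwrite('pics/s2c.png',cv2.resize(im[150:275,210:340],None,fx=4.5,fy=4.5,interpolation=cv2.INTER_CUBIC))
```

```text
[[ 67.68199713 -94.79945106 144.82741038]] [ 2.04854848 50.2483809  14.13078128] [ 8.33472917 -0.32841503 -0.0750422 ]
```

View pics/s2c.png

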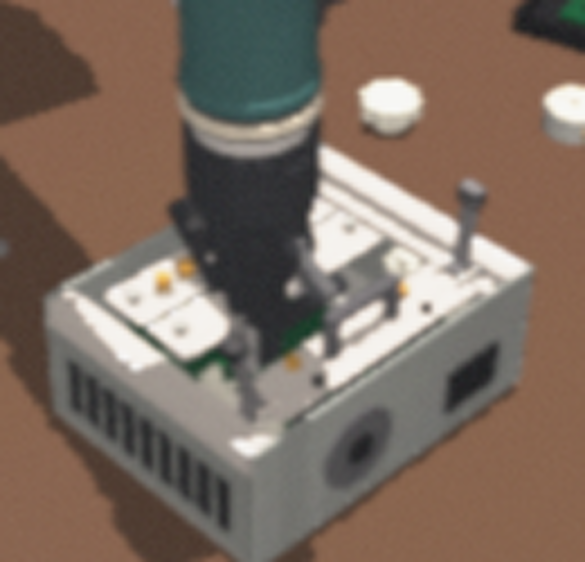

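Emit:
arm_command --targets "18 0 -5 0 0 0 0; 35 0 -40 0 0 0 0; 65 0 -45 0 0 0 0; 100 0 -45 0 0 0 0; 135 0 -45 0 0 0 0; 165 0 -45 0 0 0 0; 165 0 -45 0 0 0 0"

```text
time: 6.65
tool_pos: [0.6025, 0.0399, 0.1876]
tcp_rot: [2.265, 2.176, 0.007]
wrist_force: [-1.1, -0.6, -0.5]
width: -0.003
```

Run:
```python
from h import *
s=bot.read_state();print(loc(s['tool_pos'][None]),s['wrist_force'],s['joint_vel'].round(2), rel(wor(65,64,147),want(yaw)))
im,d,s=grab('wrist','w4')
```

```text
[[ 65.57055113  59.02229209 187.62643838]] [-1.0918743  -0.62626063 -0.48493113] [-0.06  0.    0.01 -0.06  0.   -0.06] (array([ 4.9, -0.7, 40.6]), array([ 0.21, -0.16,  0.36]))
```

View pics/w4.png

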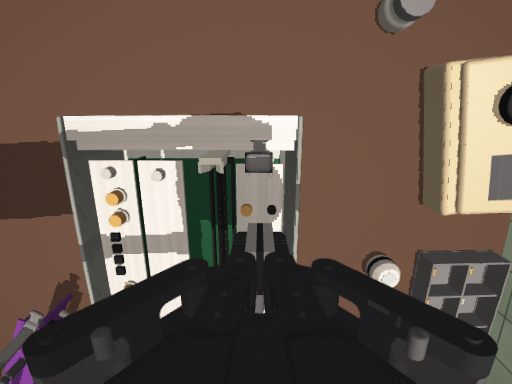

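Emit:
arm_command --targets "5 -1 22 0 0 0 0; 8 -1 42 0 0 0 0; 13 -1 43 0 0 0 0; 18 -1 44 0 0 0 0; 23 -1 45 0 0 0 0; 28 -1 46 0 0 0 0; 33 -1 47 0 0 0 0; 37 -1 48 0 0 0 0; 41 -1 48 0 0 0 0"

```text
time: 7.45
tool_pos: [0.6042, 0.0733, 0.1412]
tcp_rot: [2.263, 2.169, -0.001]
wrist_force: [-4.4, -8.1, 12.3]
width: 0.003
```

Emit:
arm_command --targets "4 0 0 0 0 0 0; 8 0 0 0 0 0 0; 12 0 0 0 0 0 0"

```text
time: 7.7
tool_pos: [0.6047, 0.0807, 0.1412]
tcp_rot: [2.257, 2.166, -0.01]
wrist_force: [-2.6, -31.7, 11.4]
width: -0.002
```

Run:
```python
from h import *
s=bot.read_state();print(loc(s['tool_pos'][None]),s['wrist_force'],s['torque'])
```

```text
[[ 65.87934777  99.84183457 141.18409307]] [ -2.58331559 -31.70561696  11.44484872] [-5.37324472  0.47763348  0.02429156]
```

Emit:
arm_command --targets "-18 0 -5 0 0 0 0; -40 0 -45 0 0 0 0; -75 0 -50 0 0 0 0; -115 0 -50 0 0 0 0; -150 0 -50 0 0 0 0; -185 0 -50 0 0 0 0; -185 0 -50 0 0 0 0"

```text
time: 8.28
tool_pos: [0.595, -0.1025, 0.1889]
tcp_rot: [2.271, 2.164, -0.001]
wrist_force: [-0.4, -0.3, -0.5]
width: -0.001
```

Run:
```python
from h import *
s=bot.read_state();print(loc(s['tool_pos'][None]),s['wrist_force'],s['joint_vel'].round(2), rel(wor(65,-80,145),want(yaw)))
```

```text
[[ 64.65702728 -83.56081423 188.88901755]] [-0.44366213 -0.25404161 -0.54991501] [ 0.06 -0.    0.01  0.07  0.01  0.07] (array([ 3.7,  0.2, 43.9]), array([ 0.16,  0.2 , -0.1 ]))
```

Emit:
arm_command --targets "4 0 22 0 0 0 0; 2 0 45 0 0 0 0; -5 0 46 0 0 0 0; -10 0 46 0 0 0 0; -15 0 46 0 0 0 0; -20 0 47 0 0 0 0; -25 0 47 0 0 0 0; -29 0 47 0 0 0 0; -33 0 47 0 0 0 0"

```text
time: 9.03
tool_pos: [0.5942, -0.1253, 0.1422]
tcp_rot: [-2.267, -2.169, -0.011]
wrist_force: [1.1, 16.1, 0.5]
width: -0.001
```

Emit:
arm_command --targets "-4 0 0 0 0 0 0; -7 0 0 0 0 0 0; -7 0 0 0 0 0 0"

```text
time: 9.28
tool_pos: [0.594, -0.1326, 0.1425]
tcp_rot: [-2.268, -2.169, -0.01]
wrist_force: [-0.3, 14.5, 2.5]
width: -0.004
```

Run:
```python
from h import *
s=bot.read_state();print(loc(s['tool_pos'][None]),s['wrist_force'],s['torque'])
```

```text
[[  65.06326321 -113.75465387  142.49715614]] [-0.27293876 14.50206641  2.4670068 ] [ 2.42184515e+00 -6.69289465e-05  1.72633900e-02]
```

Emit:
arm_command --targets "-4 0 0 0 0 0 0; -8 0 0 0 0 0 0; -10 0 0 0 0 0 0; -10 0 0 0 0 0 0"

```text
time: 9.62
tool_pos: [0.5943, -0.1421, 0.1435]
tcp_rot: [-2.268, -2.169, -0.013]
wrist_force: [0.8, 16.0, 5.3]
width: -0.002
```

Run:
```python
from h import *
s=bot.read_state();print(loc(s['tool_pos'][None]),s['wrist_force'],s['torque'])
im,d,s=grab('scene','s3');cv2.imwrite('pics/s3c.png',cv2.resize(im[150:275,210:340],None,fx=4.5,fy=4.5,interpolation=cv2.INTER_CUBIC))
```

```text
[[  65.75884215 -123.19953657  143.47641874]] [ 0.82629399 16.04027677  5.32171176] [2.8033761  0.03651576 0.02707793]
```

View pics/s3c.png

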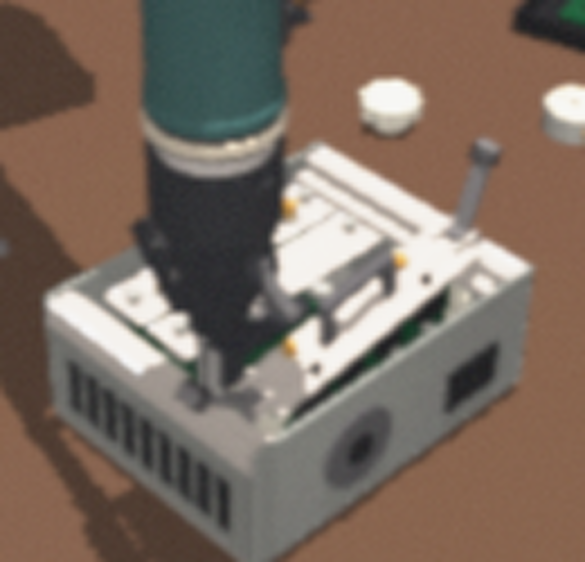

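Emit:
arm_command --targets "15 0 -5 0 0 0 0; 30 0 -40 0 0 0 0; 50 -20 -80 0 0 0 0; 70 -40 -120 0 0 0 0; 70 -50 -140 0 0 0 0; 70 -50 -140 0 0 0 0"

```text
time: 10.17
tool_pos: [0.548, -0.0739, 0.2912]
tcp_rot: [2.258, 2.165, 0.013]
wrist_force: [1.2, -0.4, -0.2]
width: -0.0
```

```bash
cat > lk.py <<'E'
from h import *
import sys
tag=sys.argv[1]
im,d,s=grab('wrist',tag)
L0=loc(s['tool_pos'][None]);print(L0,s['wrist_force'])
v,u=np.mgrid[0:384,0:512]
L=loc(atdepth('wrist',np.c_[u.ravel(),v.ravel()],d.ravel(),s)).reshape(384,512,3)
ok=(abs(L[...,0])<115)&(abs(L[...,1])<160)&(L[...,2]>30)&(L[...,2]<L0[0,2]-5)
# orthographic side view y-z for x window, 3 px/mm
xs=float(sys.argv[2])
m=ok&(abs(L[...,0]-xs)<14)
img=np.full((330,780,3),255,np.uint8)
for p,c in zip(L[m],im[m]):
    a,b=int((p[1]+130+.0)*3),int(300-(p[2]-90)*3)
    if 0<=a<780 and 0<=b<330: cv2.circle(img,(a,b),1,tuple(int(t) for t in c),-1)
cv2.line(img,(0,300-54),(780,300-54),(0,0,255),1) # z=108
cv2.imwrite(f'pics/{tag}s.png',img)
E
python3 lk.py w5 66
```

```text
[[ 16.36171382 -57.24233861 291.16971926]] [ 1.16724641 -0.35559979 -0.19272838]
```

View pics/w5.png

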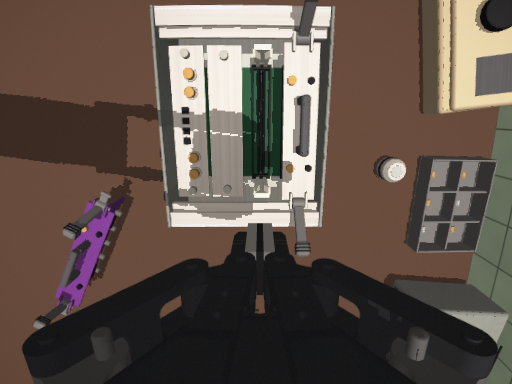

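View pics/w5s.png

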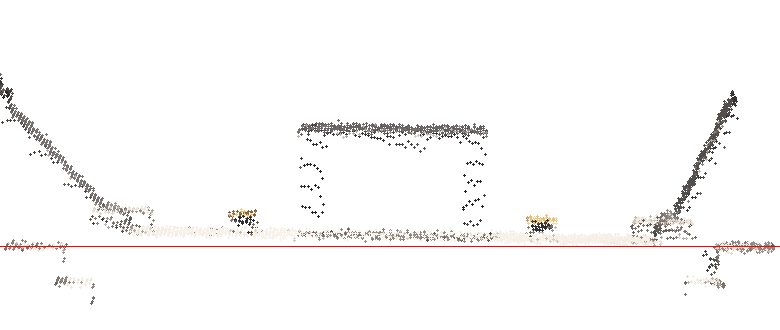

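The side projection shows the right lever fully out at about 45° and the left at about 28°. The panel's right end is the higher one. Next I'll finish the left lever.

Run:
```python
from h import *
print(rel(wor(66,85,200),want(yaw)),rel(wor(66,88,148),want(yaw)))
```

```text
(array([142.9,  49. ,  88.3]), array([0.74, 0.15, 0.22])) (array([146. ,  48.3, 140.3]), array([0.74, 0.15, 0.22]))
```

Emit:
arm_command --targets "35 15 25 0 0 0 0; 72 30 50 0 0 0 0; 110 48 75 0.5 0 0 0; 138 49 90 0.7 0 0 0; 145 49 115 0.7 0 0 0; 146 49 139 0.7 0 0 0; 151 49 142 0.7 0 0 0; 156 49 142 0.7 0 0 0; 161 49 142 0.7 0 0 0; 166 49 142 0.7 0 0 0"

```text
time: 11.05
tool_pos: [0.6004, 0.0833, 0.1385]
tcp_rot: [-2.266, -2.171, 0.029]
wrist_force: [-3.9, -20.5, -1.7]
width: 0.002
```

Emit:
arm_command --targets "4 0 0 0 0 0 0; 8 0 0 0 0 0 0; 12 0 0 0 0 0 0; 16 0 0 0 0 0 0"

```text
time: 11.38
tool_pos: [0.6026, 0.0983, 0.1409]
tcp_rot: [-2.269, -2.171, 0.025]
wrist_force: [-5.2, -20.4, 8.4]
width: -0.0
```

Run:
```python
from h import *
s=bot.read_state();print(loc(s['tool_pos'][None]),s['wrist_force'],s['torque'])
```

```text
[[ 62.94112216 117.36927269 140.85899396]] [ -5.17635189 -20.37215222   8.41507174] [-3.0628895   0.62414388 -0.02638183]
```

Emit:
arm_command --targets "4 1 0 0 0 0 0; 8 2 0 0 0 0 0; 11 2 0 0 0 0 0; 11 2 0 0 0 0 0"

```text
time: 11.72
tool_pos: [0.6052, 0.1067, 0.1419]
tcp_rot: [2.267, 2.171, -0.03]
wrist_force: [-7.2, -27.6, 10.2]
width: 0.002
```

Emit:
arm_command --targets "-15 0 -5 0 0 0 0; -30 0 -40 0 0 0 0; -65 -20 -80 0 0 0 0; -105 -40 -120 0 0 0 0; -145 -50 -145 0 0 0 0; -180 -50 -150 0 0 0 0; -180 -50 -150 0 0 0 0"

```text
time: 12.3
tool_pos: [0.5498, -0.0645, 0.295]
tcp_rot: [-2.27, -2.17, 0.006]
wrist_force: [0.3, -0.2, 0.3]
width: 0.001
```

```bash
python3 lk.py w6 66
```

```text
[[ 17.7256923  -47.76773026 294.98267078]] [ 0.30043944 -0.16675505  0.30860756]
```

View pics/w6s.png

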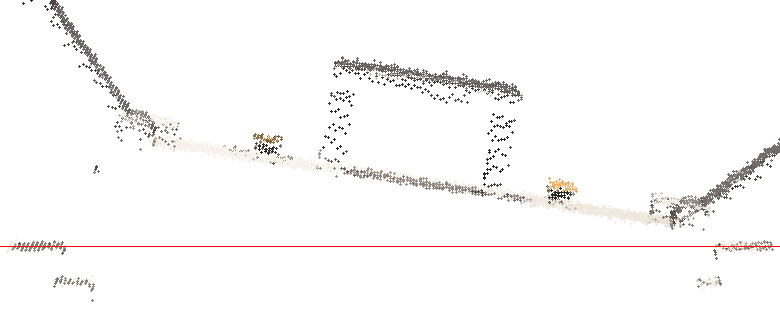

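View pics/w6.png

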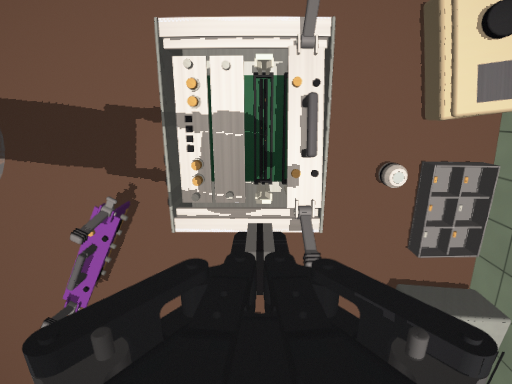

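The board now stands pried out but tilted about 9°, with its right end high. The handle bar runs from about (308,95) to (312,155) px. I'll measure the bar, grip it at its own tilt and lift.

```bash
cat > bar.py <<'E'
from h import *
import sys
im,d,s=load(sys.argv[1]);zlo,zhi,xlo,xhi=map(float,sys.argv[2:6])
v,u=np.mgrid[0:384,0:512]
L=loc(atdepth('wrist',np.c_[u.ravel(),v.ravel()],d.ravel(),s)).reshape(384,512,3)
dark=im.max(2)<110
m=dark&(L[...,2]>zlo)&(L[...,2]<zhi)&(L[...,0]>xlo)&(L[...,0]<xhi)&(abs(L[...,1])<60)&(v<300)
n,l,st,ce=cv2.connectedComponentsWithStats(m.astype(np.uint8));i=1+np.argmax(st[1:,4]);print(st[i],ce[i])
q=L[l==i]
for _ in range(4):
    a=np.polyfit(q[:,1],q[:,2],1);r=q[:,2]-np.polyval(a,q[:,1]);q=q[abs(r-np.median(r))<2.5]
print('n',len(q),'tilt',np.degrees(np.arctan(a[0])),'yaw off',-np.degrees(np.arctan(np.polyfit(q[:,1],q[:,0],1)[0])))
print('pct',np.percentile(q,[1,50,99],axis=0).round(1).tolist(),'top z mid',np.polyval(a,np.mean(np.percentile(q[:,1],[1,99]))))
E
python3 bar.py w6 148 180 45 90
```

```text
[303  92  15  65 561] [311.13012478 123.80392157]
n 453 tilt -8.48994510293172 yaw off -0.23138781035216732
pct [[65.0, -18.1, 159.0], [69.2, 16.0, 163.9], [73.4, 42.8, 169.2]] top z mid 164.47154100223025
```

```bash
cat >> h.py <<'E'
def wantt(t): # board tilt deg: slope dz/dy
    t=np.radians(t); Rl=np.c_[[0,np.cos(t),np.sin(t)],[1,0,0],[0,np.sin(t),-np.cos(t)]]
    return np.c_[np.r_[ex,0],np.r_[ey,0],[0,0,1]]@Rl
def graspT(c,t,back=0): # c local bar centre mm
    t_=np.radians(t);z=np.array([0,np.sin(t_),-np.cos(t_)]);p=np.array(c)+(19-back)*z;return wor(*p)
E
python3 - <<'E'
from h import *
t=-8.5;c=[68.5,11.6,159.5]
print(np.linalg.det(wantt(t)))
for b in (50,0): print(rel(graspT(c,t,b),wantt(t)))
E
```

```text
1.0
(array([ 68.8,  50.3, 106.4]), array([-0.08, -8.17, -0.07]))
(array([ 61.7,  50.4, 155.9]), array([-0.08, -8.17, -0.07]))
```

Emit:
arm_command --targets "30 25 30 0 -3 0 0.6; 60 48 65 0 -6 0 0.6; 69 50 95 0 -8.2 0 0.6; 69 50 106 0 -8.2 0 0.6; 69 50 106 0 -8.2 0 0.6"

```text
time: 12.77
tool_pos: [0.5986, 0.0067, 0.1785]
tcp_rot: [2.201, 2.113, -0.177]
wrist_force: [-0.9, -0.6, 0.1]
width: 0.594
```

Run:
```python
from h import *
t=-8.5;c=[68.5,11.6,159.5]
s=bot.read_state();print(loc(s['tool_pos'][None]),s['width'],rel(graspT(c,t,0),wantt(t)))
im,d,s=grab('wrist','w7')
```

```text
[[ 63.18115442  25.66353482 178.53252553]] 0.5943859721667223 (array([-11.3,   6. ,  39.7]), array([-1.03, -0.3 ,  0.38]))
```

View pics/w7.png

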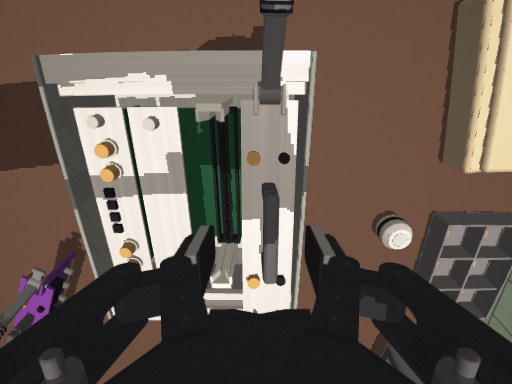

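```bash
python3 - <<'E'
from h import *
t=-8.5;c=[68.5,11.6,159.5]
s=bot.read_state();print(loc(s['tool_pos'][None]),s['joint_vel'].round(3),rel(graspT(c,t,0),wantt(t)))
E
python3 bar.py w7 148 180 45 90
```

```text
[[ 64.41096914  24.6909738  181.28407621]] [-0.024 -0.043 -0.048 -0.01   0.008 -0.008] (array([-10. ,   4.7,  42.4]), array([-0.83, -0.29,  0.31]))
[ 262  190   18   93 1143] [270.00612423 228.72615923]
n 1014 tilt -8.697403670319524 yaw off -0.3834195010147014
pct [[65.1, -15.4, 158.4], [69.6, 22.8, 163.2], [74.5, 44.0, 169.3]] top z mid 164.34729449812158
```

Emit:
arm_command --targets "0 0 0 0 0 0 0.6; 0 0 0 0 0 0 0.6; 0 0 0 0 0 0 0.6"

```text
time: 13.07
tool_pos: [0.6021, 0.0043, 0.1854]
tcp_rot: [2.2, 2.104, -0.165]
wrist_force: [0.9, 0.1, -0.3]
width: 0.596
```

Run:
```python
from h import *
t=-8.6;c=[69.3,12,159.5]
s=bot.read_state();print(loc(s['tool_pos'][None]),s['joint_vel'].round(3),rel(graspT(c,t,0),wantt(t)))
```

```text
[[ 66.83337866  23.39297926 185.44481759]] [ 0.     0.003  0.009  0.    -0.004  0.002] (array([-7.7,  2.8, 46.3]), array([-0.4 , -0.42,  0.12]))
```

Emit:
arm_command --targets "-4 3 20 0 0 0 0.6; -8 3 40 0 0 0 0.6; -8 3 46 0 -0.4 0 0.6; -8 3 46 0 -0.4 0 0.6; -8 3 46 0 -0.4 0 0.6"

```text
time: 13.48
tool_pos: [0.6026, -0.0097, 0.1387]
tcp_rot: [2.197, 2.103, -0.177]
wrist_force: [0.5, 1.0, 0.1]
width: 0.602
```

Run:
```python
from h import *
t=-8.6;c=[69.3,12,159.5]
s=bot.read_state();print(loc(s['tool_pos'][None]),s['wrist_force'],s['joint_vel'].round(3),rel(graspT(c,t,0),wantt(t)))
```

```text
[[ 67.94295721   9.47498805 138.73164662]] [0.51989632 0.97331005 0.12905534] [ 0.006 -0.011 -0.022 -0.001 -0.004 -0.002] (array([-0.6,  1.3, -1.9]), array([-0.64, -0.  ,  0.2 ]))
```

Emit:
arm_command --targets "0 1 -1 0 0 0 0; 0 1 -1 0 0 0 0; 0 1 -1 0 0 0 0; 0 1 -1 0 0 0 0; 0 1 -1 0 0 0 0; 0 1 -1 0 0 0 0" --newtons 90

```text
time: 13.98
tool_pos: [0.6038, -0.0098, 0.1395]
tcp_rot: [2.195, 2.103, -0.178]
wrist_force: [0.3, -2.0, 2.0]
width: 0.097
```

Run:
```python
from h import *
s=bot.read_state();print(loc(s['tool_pos'][None]),s['wrist_force'],s['torque'],s['width'])
im,d,s=grab('scene','s4');cv2.imwrite('pics/s4c.png',cv2.resize(im[150:275,210:340],None,fx=4.5,fy=4.5,interpolation=cv2.INTER_CUBIC))
```

```text
[[ 69.1829305    9.43372971 139.45752323]] [ 0.2809807  -2.04051326  1.98827226] [-0.20401296 -0.01456435 -0.065549  ] 0.09699339275276737
```

View pics/s4c.png

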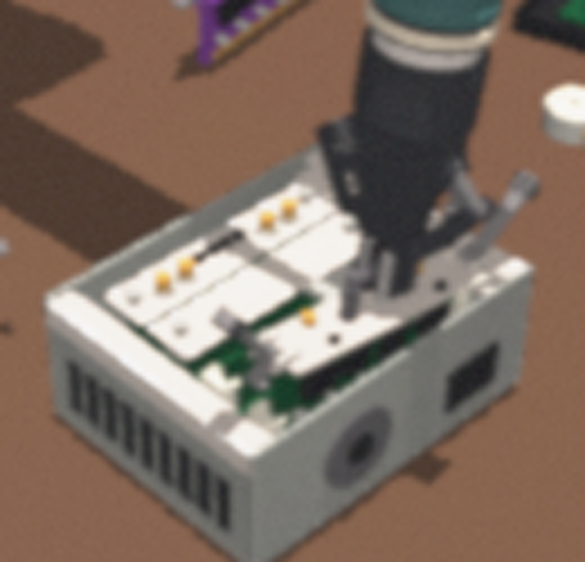

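Emit:
arm_command --targets "-2 0 -5 0 2 0 0; -5 0 -10 0 4.5 0 0; -9 0 -15 0 7 0 0; -11 0 -20 0 8.6 0 0; -12 0 -25 0 8.6 0 0; -12 0 -25 0 8.6 0 0"

```text
time: 14.53
tool_pos: [0.6032, -0.0178, 0.1653]
tcp_rot: [-2.264, -2.165, 0.014]
wrist_force: [-0.0, 0.2, -4.3]
width: 0.095
```

Run:
```python
from h import *
s=bot.read_state();print(loc(s['tool_pos'][None]),s['wrist_force'],s['torque'],s['width'],rel(wor(66,.7,221),want(yaw)))
```

```text
[[ 68.90758235   1.38821226 165.25515532]] [-0.03362479  0.18022925 -4.25035514] [ 0.00874339 -0.02904901 -0.00852015] 0.09477818730334185 (array([ -0.7,  -3.6, -55.7]), array([-0.72,  0.01,  0.07]))
```

Emit:
arm_command --targets "0 0 -12 0 0 0 0; 0 0 -26 0 0 0 0; 0 0 -40 0 0 0 0; 0 0 -52 0 0 0 0; 0 0 -60 0 0 0 0; 0 0 -62 0 0 0 0; 0 0 -62 0 0 0 0; 0 0 -62 0 0 0 0"

```text
time: 15.2
tool_pos: [0.6037, -0.0173, 0.2268]
tcp_rot: [-2.262, -2.166, 0.014]
wrist_force: [0.4, 1.4, -5.5]
width: 0.088
```

Run:
```python
from h import *
s=bot.read_state();print(loc(s['tool_pos'][None]),s['wrist_force'],s['torque'],s['width'],rel(wor(22,.7,227),want(yaw)))
im,d,s=grab('wrist','w8')
im,d,s=grab('scene','s5');cv2.imwrite('pics/s5c.png',cv2.resize(im[130:275,210:340],None,fx=4,fy=4,interpolation=cv2.INTER_CUBIC))
```

```text
[[ 69.35316898   1.8807258  226.76441036]] [ 0.36944731  1.42214669 -5.50464364] [-0.03932496 -0.05767623  0.01850809] 0.08842101919762399 (array([ -1.1, -47.4,   0.4]), array([-0.76,  0.01,  0.16]))
```

View pics/w8.png

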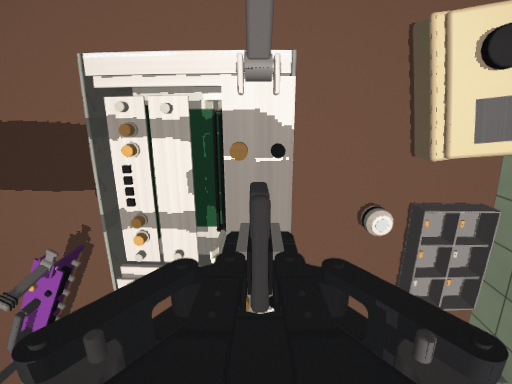

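View pics/s5c.png

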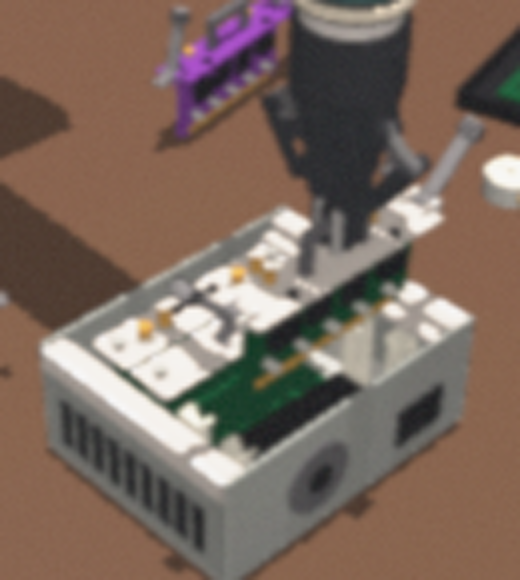

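```bash
cat > meas.py <<'E'
from h import *
import sys
im,d,s=load(sys.argv[1])
v,u=np.mgrid[0:384,0:512]
L=loc(atdepth('wrist',np.c_[u.ravel(),v.ravel()],d.ravel(),s)).reshape(384,512,3)
def ext(n,m,ax,bins):
    q=L[m];o=1-ax
    for lo,hi in bins:
        r=q[(q[:,o]>lo)&(q[:,o]<hi)]
        if len(r)>10: print(n,(lo,hi),len(r),np.percentile(r[:,ax],[1,50,99]).round(1),'z',np.median(r[:,2]).round(1))
x,y,z=L[...,0],L[...,1],L[...,2]
t=s['tool_pos'][2]*1000+19-31
print('tcp',loc(s['tool_pos'][None]).round(1),'panel z exp',t)
B=[(40,50),(50,60),(60,70),(70,80),(80,88)]
ext('panel',(abs(z-t)<6)&(abs(y)<95)&(im.min(2)>60),0,B)
ext('panel y',(abs(z-t)<6)&(abs(y)<110)&(im.min(2)>60),1,[(a,a+8) for a in range(-8,90,8)])
ext('blank',(abs(z-99)<3)&(x>-46)&(x<0)&(abs(y)<95),0,B)
ext('sock',(abs(z-99)<3)&(x<-45)&(x>-92)&(abs(y)<95),0,B)
ext('rail',(abs(z-109)<4)&(y>95)&(y<140),1,[(a,a+15) for a in range(-100,100,15)])
ext('frame',(abs(z-109)<5)&(y>95)&(y<140),0,[(100,110),(110,120),(120,130)])
ext('guide',(abs(z-96)<3)&(y>70)&(y<100)&(x>5)&(x<45),0,[(70,80),(80,85),(85,90),(90,95)])
E
python3 meas.py w8; python3 bar.py w8 225 260 40 95
```

```text
tcp [[ 69.4   1.9 226.8]] panel z exp 214.76441035948915
panel (40, 50) 992 [48.6 69.3 87.8] z 215.4
panel (50, 60) 1034 [48.3 68.7 88. ] z 215.3
panel (60, 70) 1284 [48.6 68.1 87.7] z 215.3
panel (70, 80) 1380 [48.5 68.1 87.9] z 215.2
panel (80, 88) 1024 [48.1 67.5 87.8] z 215.3
panel y (48, 56) 2061 [ 1.2 51.3 90. ] z 216.1
panel y (56, 64) 1787 [-52.3  55.2  95.1] z 215.8
panel y (64, 72) 1529 [32.6 63.7 89.8] z 215.4
panel y (72, 80) 1758 [-56.8  57.1  98.2] z 215.1
panel y (80, 88) 2073 [ 1.9 51.5 90.6] z 214.7
panel y (88, 96) 60 [ 0.4 51.7 90. ] z 214.3
blank (40, 50) 393 [-41.6 -21.4  -2.6] z 98.8
blank (50, 60) 428 [-41.9 -21.8  -2.7] z 98.8
blank (60, 70) 406 [-41.9 -22.5  -2.9] z 98.8
blank (70, 80) 356 [-42.6 -17.4  -2. ] z 98.8
blank (80, 88) 315 [-45.2 -21.   -2.1] z 98.8
sock (40, 50) 339 [-85.3 -65.9 -46.4] z 98.9
sock (50, 60) 249 [-85.5 -63.  -46.3] z 99.0
sock (60, 70) 352 [-85.3 -64.2 -46.6] z 98.9
sock (70, 80) 371 [-86.3 -63.6 -46.1] z 98.8
sock (80, 88) 288 [-85.4 -60.8 -45.9] z 98.8
rail (-100, -85) 499 [ 95.8 115.5 127.7] z 108.4
rail (-85, -70) 362 [108.6 11
[... 362 characters left out ...]
300 [108.7 119.3 128. ] z 107.8
rail (50, 65) 33 [108.8 125.3 128. ] z 107.8
rail (65, 80) 16 [121.2 125.9 127.9] z 108.1
rail (80, 95) 254 [108.8 120.3 127.9] z 107.7
rail (95, 110) 135 [106.3 116.4 127.7] z 111.2
frame (100, 110) 491 [-99.3 -31.4  98.5] z 107.5
frame (110, 120) 2000 [-97.9 -19.   98.2] z 107.8
frame (120, 130) 1785 [-97.4 -14.3  97.7] z 107.8
guide (80, 85) 23 [10.6 12.6 29.4] z 94.3
guide (85, 90) 89 [10.9 21.  29.9] z 95.7
guide (90, 95) 38 [11.1 20.1 29.1] z 96.0
[ 222  185   76  115 3240] [259.50123457 240.34012346]
n 1631 tilt -2.424762261423766 yaw off -0.3022125175424861
pct [[53.7, -19.1, 248.4], [69.8, 8.6, 251.3], [85.5, 32.9, 253.0]] top z mid 251.15890458932105
```

```bash
cat >> meas.py <<'E'
def plane(n,m):
    q=L[m]
    for _ in range(4):
        A=np.c_[q[:,:2],np.ones(len(q))];c=np.linalg.lstsq(A,q[:,2],rcond=None)[0];r=abs(q[:,2]-A@c);q=q[r<1.2]
    print(n,len(q),'slopes deg x,y',np.degrees(np.arctan(c[:2])).round(2),c.round(3))
plane('panelP',(abs(z-t)<4)&(abs(y)<89)&(im.min(2)>90)&(y>35))
plane('blankP',(abs(z-99)<3)&(x>-42)&(x<-2)&(abs(y)<95))
plane('railP',(abs(z-108)<1.5)&(y>109)&(y<127)&(x<45))
E
python3 meas.py w8|tail -3
python3 - <<'E'
from h import *
s=bot.read_state();Rt=R.from_rotvec(s['tcp_rot']).as_matrix();print('tool z local',Rt[:2,2]@ex,Rt[:2,2]@ey)
E
```

```text
panelP 5898 slopes deg x,y [-2.36 -0.34] [-4.10000e-02 -6.00000e-03  2.18481e+02]
blankP 5455 slopes deg x,y [-0.03 -0.05] [-1.0000e-03 -1.0000e-03  9.8871e+01]
railP 2840 slopes deg x,y [-0.02 -0.02] [ -0.     -0.    107.821]
tool z local -0.01442032789647478 -3.928083316636878e-05
```

Emit:
arm_command --targets "0 -12 0 -1 0 0 0; 0 -24 0 -2 0 0 0; 0 -36 0 -2.4 0 0 0; 0 -47 0 -2.4 0 0 0; 0 -47 0 -2.4 0 0 0; 0 -47 0 -2.4 0 0 0; 0 -47 0 -2.4 0 0 0"

```text
time: 15.88
tool_pos: [0.5577, -0.0155, 0.2279]
tcp_rot: [2.254, 2.157, 0.033]
wrist_force: [0.4, 0.6, -4.4]
width: 0.098
```

```bash
python3 - <<'E'
from h import *
im,d,s=grab('wrist','w9');print(s['joint_vel'].round(3))
E
sed -i 's/(x>5)&(x<45),0/(x>0)\&(x<50),0/' meas.py; python3 meas.py w9 | grep -v rail
```

```text
[-0.     0.008 -0.013  0.     0.002 -0.   ]
tcp [[ 23.3   1.6 227.9]] panel z exp 215.93268054529923
panel (40, 50) 1008 [ 3.1 23.2 42.2] z 216.6
panel (50, 60) 1018 [ 2.8 23.2 42.5] z 216.5
panel (60, 70) 1354 [ 3.  22.6 42.2] z 216.4
panel (70, 80) 1368 [ 2.9 22.  42.4] z 216.3
panel (80, 88) 1010 [ 2.6 22.6 42.3] z 216.4
panel y (0, 8) 1457 [ 0.8 51.1 89.6] z 216.5
panel y (8, 16) 1832 [ 2.8 55.6 96.1] z 216.6
panel y (16, 24) 1659 [-56.3  60.1  89.4] z 216.5
panel y (24, 32) 1673 [-56.9  59.6  94.3] z 216.5
panel y (32, 40) 1945 [ 1.5 50.  93.3] z 216.6
panel y (40, 48) 715 [ 1.3 50.5 89.9] z 216.6
blank (40, 50) 342 [-42.1 -26.4 -10.4] z 98.9
blank (50, 60) 331 [-42.  -26.  -10.1] z 98.6
blank (60, 70) 332 [-42.4 -26.6 -10.7] z 98.6
blank (70, 80) 306 [-45.5 -29.  -10.5] z 98.7
blank (80, 88) 273 [-42.9 -27.3 -10.2] z 98.9
sock (40, 50) 357 [-85.7 -67.2 -46.6] z 98.7
sock (50, 60) 314 [-86.  -72.  -46.7] z 98.8
sock (60, 70) 366 [-86.2 -67.5 -46.6] z 98.9
sock (70, 80) 401 [-85.2 -63.3 -45.9] z 98.9
sock (80, 88) 303 [-85.5 -61.5 -46. ] z 98.8
frame (100, 110) 514 [-99.9 -30.8  99. ] z 107.7
frame (110, 120) 2035 [-98.  -21.8  97.8] z 107.8
frame (120, 130) 1827 [-98.  -17.8  97. ] z 107.8
panelP 5883 slopes deg x,y [ 0.05 -0.35] [ 1.00000e-03 -6.00000e-03  2.16811e+02]
blankP 4470 slopes deg x,y [-0.1  -0.09] [-2.0000e-03 -2.0000e-03  9.8801e+01]
```

View pics/w9.png

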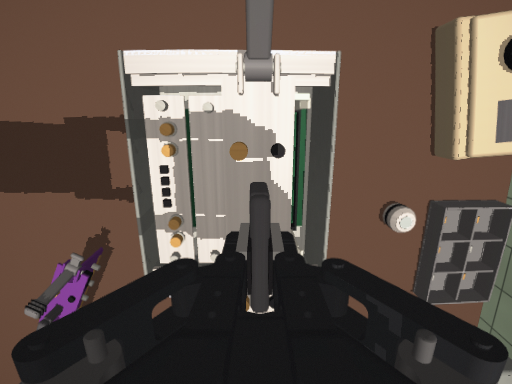

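Emit:
arm_command --targets "0 -0.7 10 0 0 0 0; 0 -0.7 22 0 0 0 0; 0 -0.7 32 0 0 0 0; 0 -0.7 40 0 0 0 0; 0 -0.7 46 0 0 0 0; 0 -0.7 52 0 0 0 0; 0 -0.7 58 0 0 0 0; 0 -0.7 64 0 0 0 0; 0 -0.7 64 0 0 0 0"

```text
time: 16.68
tool_pos: [0.5575, -0.0155, 0.1623]
tcp_rot: [2.255, 2.159, 0.03]
wrist_force: [-0.3, -0.3, -5.6]
width: 0.093
```

Run:
```python
from h import *
s=bot.read_state();print(loc(s['tool_pos'][None]),s['wrist_force'],s['torque'],s['width'],rel(wor(22,.7,126),want(yaw)))
```

```text
[[ 23.11995303   1.5986232  162.33068886]] [-0.29535207 -0.31843459 -5.64517876] [-0.03635148  0.08581766  0.00020581] 0.09271591036132457 (array([-0.9, -2.1, 36.3]), array([ 1.57, -0.  ,  0.14]))
```

Emit:
arm_command --targets "0 0 8 0 0 0 0; 0 0 16 0 0 0 0; 0 0 24 0 0 0 0; 0 0 31 0 0 0 0; 0 0 36 0 0 0 0; 0 0 36 0 0 0 0"

```text
time: 17.18
tool_pos: [0.5584, -0.0155, 0.126]
tcp_rot: [2.255, 2.159, 0.029]
wrist_force: [-1.3, 0.6, -5.3]
width: 0.094
```

```bash
python3 - <<'E'
from h import *
s=bot.read_state();print(loc(s['tool_pos'][None]),s['wrist_force'],s['torque'],s['width'],rel(wor(22,.7,126),want(yaw)))
im,d,s=grab('wrist','w10')
E
python3 meas.py w10 | grep -E "panel"
```

```text
[[ 24.02398885   1.6077418  125.9707993 ]] [-1.33885191  0.61720333 -5.32613103] [0.04925603 0.29172873 0.02028984] 0.0939545462277289 (array([-0.9, -2. , -0.1]), array([ 1.55, -0.01,  0.14]))
tcp [[ 24.    1.6 126. ]] panel z exp 113.97079930121194
panel (40, 50) 1339 [-99.2  22.7  98.8] z 114.4
panel (50, 60) 1262 [-98.9  23.8  98.7] z 114.4
panel (60, 70) 1594 [-99.2  22.7  98.8] z 114.3
panel (70, 80) 1898 [-99.1  18.8  98.7] z 114.1
panel (80, 88) 1379 [-98.9  20.5  98.5] z 114.2
panel y (-8, 0) 19 [108.3 109.3 109.9] z 108.7
panel y (0, 8) 1319 [ 1.  51.1 90.2] z 114.7
panel y (8, 16) 1826 [ 2.5 55.2 96.3] z 114.7
panel y (16, 24) 1708 [-56.3  59.8  89.2] z 114.6
panel y (24, 32) 1645 [-56.8  61.2  97.4] z 114.6
panel y (32, 40) 1916 [ 0.9 49.2 96.3] z 114.6
panel y (40, 48) 904 [  1.3  51.7 109.3] z 114.5
panel y (48, 56) 11 [108.6 109.5 109.9] z 108.5
panel y (56, 64) 14 [108.6 109.1 109.9] z 108.4
panel y (64, 72) 16 [108.3 109.3 109.9] z 108.5
panel y (72, 80) 11 [108.5 109.2 109.8] z 108.5
panel y (80, 88) 14 [108.8 109.4 109.9] z 108.2
panel y (88, 96) 201 [-63.5  58.7 109.9] z 111.0
panelP 5453 slopes deg x,y [ 0.38 -0.18] [ 7.00000e-03 -3.00000e-03  1.14446e+02]
```

View pics/w10.png

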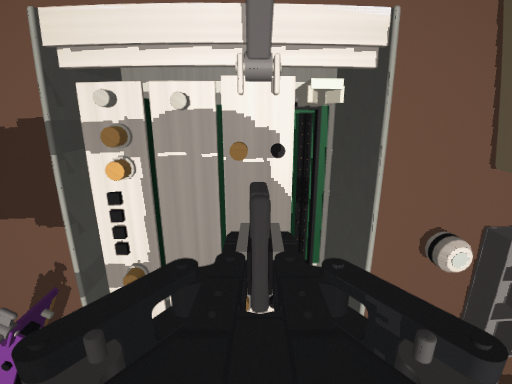

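Emit:
arm_command --targets "0 0 1 0 0 0 0; 0 0 2 0 0 0 0; 0 0 3 0 0 0 0; 0 0 3 0 0 0 0"

```text
time: 17.57
tool_pos: [0.5593, -0.0156, 0.1251]
tcp_rot: [2.254, 2.158, 0.032]
wrist_force: [-3.1, -0.1, -3.2]
width: 0.096
```

Emit:
arm_command --targets "0 0 0 0 0 0 0.5; 0 0 0 0 0 0 0.5; 0 0 0 0 0 0 0.5; 0 0 -10 0 0 0 0.5; 0 0 -30 0 0 0 0.5; 0 0 -60 0 0 0 0.5; -20 0 -95 0 0 0 0.2; -40 0 -130 0 0 0 0; -50 0 -160 0 0 0 0; -50 0 -160 0 0 0 0"

```text
time: 18.4
tool_pos: [0.557, -0.0679, 0.2952]
tcp_rot: [2.246, 2.146, 0.046]
wrist_force: [1.2, 0.5, 0.7]
width: 0.002
```

```bash
python3 lk.py w11 22
python3 - <<'E'
from h import *
s=bot.read_state();print(s['width'])
for t in [0]: print(rel(wor(22,0,200),want(yaw)))
E
```

```text
[[ 25.06743958 -50.78705111 295.22727064]] [1.23843008 0.52767493 0.6631273 ]
0.003720632249686969
(array([49.9, -5.6, 91.5]), array([2.38, 0.09, 0.05]))
```

View pics/w11s.png

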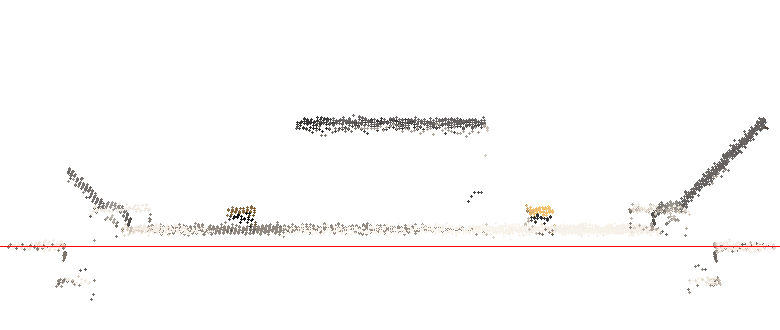

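View pics/w11.png

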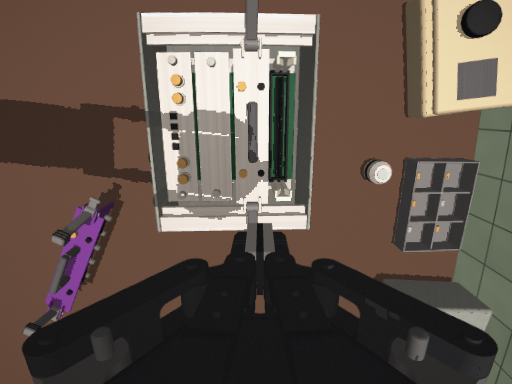

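The board stands level in the free slot on its toes, panel top about 114 mm, with both levers at about 45°. Now I'll work the levers inward by turns, starting with the left.

Run:
```python
from h import *
for p in [(22.5,163,200),(22.5,163,146)]: print(rel(wor(*p),want(yaw)))
```

```text
(array([212.9,  -5. ,  91.3]), array([2.38, 0.09, 0.05]))
(array([213. ,  -7.2, 145.2]), array([2.38, 0.09, 0.05]))
```

Emit:
arm_command --targets "35 -1 0 1 0 0 0; 75 -2 10 2.4 0 0 0; 115 -3 30 2.4 0 0 0; 155 -4 50 2.4 0 0 0; 190 -5 70 2.4 0 0 0; 213 -5 90 2.4 0 0 0; 213 -6 105 2.4 0 0 0; 213 -7 128 2.4 0 0 0; 213 -7 145 2.4 0 0 0; 213 -7 145 2.4 0 0 0"

```text
time: 19.28
tool_pos: [0.5553, 0.1477, 0.1345]
tcp_rot: [-2.258, -2.164, 0.025]
wrist_force: [-0.4, -1.0, -0.9]
width: -0.002
```

Run:
```python
from h import *
im,d,s=grab('wrist','w12')
print(loc(s['tool_pos'][None]),s['wrist_force'],rel(wor(22.5,163,146),want(yaw)))
```

```text
[[ 13.39173291 164.44903332 134.46235163]] [-0.40996763 -1.04218873 -0.88641472] (array([-1.6,  7.6, -9.4]), array([-1.05,  0.09,  0.18]))
```

View pics/w12.png

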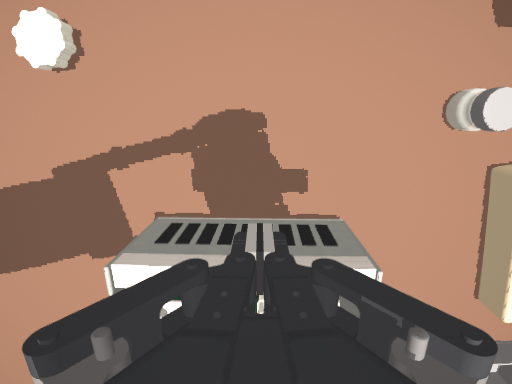

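Emit:
arm_command --targets "0 0 0 0 0 0 0; 0 0 0 0 0 0 0; 0 0 0 0 0 0 0"

```text
time: 19.58
tool_pos: [0.5605, 0.1477, 0.1415]
tcp_rot: [-2.265, -2.167, 0.009]
wrist_force: [-0.3, 0.2, 1.0]
width: 0.001
```

Run:
```python
from h import *
s=bot.read_state()
print(loc(s['tool_pos'][None]),s['wrist_force'],rel(wor(22.5,163,146),want(yaw)))
```

```text
[[ 18.5576273  164.76644013 141.52230645]] [-0.30136505  0.19243553  1.00812574] (array([-1.8,  3.9, -4.5]), array([-0.53, -0.05,  0.13]))
```

Emit:
arm_command --targets "-5 1 0 0 0 0 0; -10 1 0 0 0 0 0; -15 1 0 0 0 0 0; -20 1 0 0 0 0 0; -24 1 0 0 0 0 0; -28 1 0 0 0 0 0; -32 1 0 0 0 0 0"

```text
time: 20.17
tool_pos: [0.5608, 0.1169, 0.1424]
tcp_rot: [-2.264, -2.167, 0.004]
wrist_force: [-0.5, 4.8, 2.9]
width: 0.003
```

Run:
```python
from h import *
im,d,s=grab('wrist','w13')
print(loc(s['tool_pos'][None]),s['wrist_force'],rel(wor(22.5,163,146),want(yaw)))
```

```text
[[ 20.361284   133.98241921 142.37900041]] [-0.50159397  4.84844021  2.94503268] (array([30.1,  2.4, -4. ]), array([-0.45, -0.13,  0.11]))
```

View pics/w13.png

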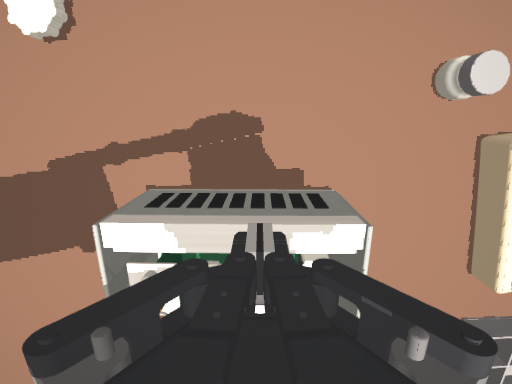

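Emit:
arm_command --targets "-4 1 0 0 0 0 0; -8 1 0 0 0 0 0; -11 1 0 0 0 0 0; -11 1 0 0 0 0 0"

```text
time: 20.55
tool_pos: [0.5596, 0.1039, 0.1399]
tcp_rot: [-2.264, -2.166, 0.013]
wrist_force: [-0.0, 2.9, 0.8]
width: 0.002
```

Run:
```python
from h import *
s=bot.read_state()
print(loc(s['tool_pos'][None]),s['wrist_force'])
im,d,s=grab('scene','s6');cv2.imwrite('pics/s6c.png',cv2.resize(im[130:275,210:340],None,fx=4,fy=4,interpolation=cv2.INTER_CUBIC))
```

```text
[[ 19.71670819 120.92692846 139.89805779]] [-0.0177198   2.87194886  0.80645503]
```

View pics/s6c.png

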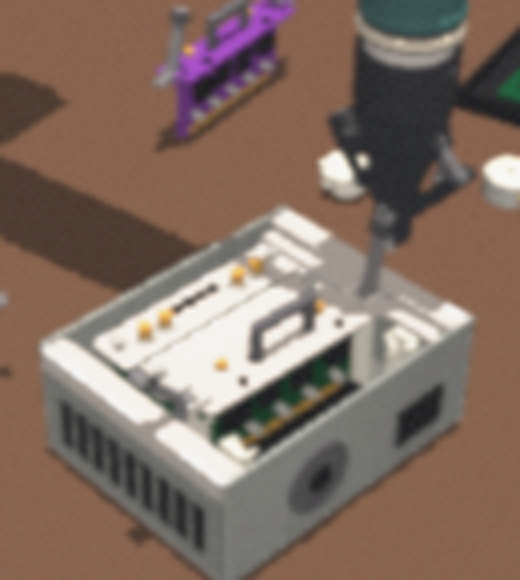

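Emit:
arm_command --targets "15 0 0 0 0 0 0; 15 1 -35 0 0 0 0; -15 2 -55 0 0 0 0; -55 2 -55 0 0 0 0; -95 2 -55 0 0 0 0; -135 2 -55 0 0 0 0; -175 2 -55 0 0 0 0; -215 2 -55 0 0 0 0; -255 2 -55 0 0 0 0; -283 2 -50 0 0 0 0"

```text
time: 21.43
tool_pos: [0.5484, -0.1824, 0.1896]
tcp_rot: [-2.265, -2.165, 0.017]
wrist_force: [0.6, -0.6, 0.7]
width: 0.004
```

Emit:
arm_command --targets "0 0 0 0 0 0 0; 0 0 0 0 0 0 0"

```text
time: 21.6
tool_pos: [0.5478, -0.1801, 0.188]
tcp_rot: [-2.265, -2.16, 0.017]
wrist_force: [0.4, 1.3, 0.4]
width: 0.001
```

Run:
```python
from h import *
s=bot.read_state()
print(loc(s['tool_pos'][None]),s['wrist_force'],s['joint_vel'].round(2),rel(wor(22.5,-162,146),want(yaw)))
```

```text
[[  21.07819036 -163.34544524  188.0414774 ]] [0.42764603 1.29492877 0.38749868] [ 0.05 -0.01  0.    0.02  0.    0.  ] (array([ 1.3,  2.1, 42. ]), array([-0.91, -0.01, -0.06]))
```

Emit:
arm_command --targets "0 2 22 0 0 0 0; 0 2 43 0 0 0 0; 0 2 43 0 0 0 0; 5 2 43 0 0 0 0; 10 2 43 0 0 0 0; 15 2 43 0 0 0 0; 20 2 43 0 0 0 0; 25 2 43 0 0 0 0; 30 2 43 0 0 0 0; 35 2 43 0 0 0 0"

```text
time: 22.43
tool_pos: [0.5549, -0.1446, 0.1505]
tcp_rot: [-2.267, -2.172, 0.011]
wrist_force: [-0.7, -4.5, 3.1]
width: -0.001
```

Emit:
arm_command --targets "4 0 0 0 0 0 0; 8 0 0 0 0 0 0; 12 0 0 0 0 0 0; 16 0 0 0 0 0 0"

```text
time: 22.77
tool_pos: [0.5542, -0.1273, 0.1478]
tcp_rot: [-2.264, -2.168, 0.012]
wrist_force: [0.9, -5.0, 3.4]
width: 0.003
```

Run:
```python
from h import *
s=bot.read_state()
print(loc(s['tool_pos'][None]),s['wrist_force'],s['torque'])
```

```text
[[  25.01775876 -110.21899961  147.78025388]] [ 0.94711112 -4.99142508  3.36809316] [-0.64837617 -0.1202264  -0.03797371]
```

Emit:
arm_command --targets "4 -1 0 0 0 0 0; 8 -2 0 0 0 0 0; 8 -2 0 0 0 0 0"

```text
time: 23.02
tool_pos: [0.5508, -0.1189, 0.1456]
tcp_rot: [-2.262, -2.166, 0.016]
wrist_force: [-0.2, -5.3, 1.4]
width: -0.001
```

Emit:
arm_command --targets "-15 0 0 0 0 0 0; -17 0 -35 0 0 0 0; 0 0 -58 0 0 0 0; 40 0 -58 0 0 0 0; 80 0 -58 0 0 0 0; 120 0 -58 0 0 0 0; 160 0 -58 0 0 0 0; 200 0 -58 0 0 0 0; 235 0 -55 0 0 0 0; 245 0 -50 0 0 0 0"

```text
time: 23.85
tool_pos: [0.5614, 0.1313, 0.1959]
tcp_rot: [-2.256, -2.167, 0.012]
wrist_force: [0.1, 0.5, -0.1]
width: -0.003
```

Emit:
arm_command --targets "0 0 0 0 0 0 0; 0 0 0 0 0 0 0"

```text
time: 24.02
tool_pos: [0.5612, 0.126, 0.195]
tcp_rot: [-2.259, -2.167, 0.018]
wrist_force: [-0.2, -1.1, 1.3]
width: 0.001
```

Run:
```python
from h import *
s=bot.read_state()
print(loc(s['tool_pos'][None]),s['wrist_force'],s['joint_vel'].round(2),rel(wor(22,140,144),want(yaw)))
im,d,s=grab('scene','s7');cv2.imwrite('pics/s7c.png',cv2.resize(im[130:275,210:340],None,fx=4,fy=4,interpolation=cv2.INTER_CUBIC))
```

```text
[[ 20.3508585  143.14023628 194.97651652]] [-0.19055807 -1.08194352  1.25417402] [-0.04 -0.01 -0.01 -0.01 -0.    0.  ] (array([-3.1,  2.5, 50.9]), array([-0.93,  0.04,  0.26]))
```

View pics/s7c.png

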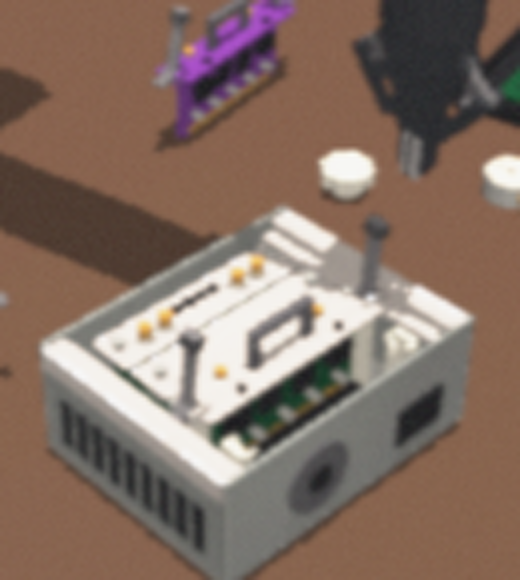

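Emit:
arm_command --targets "-3 2 25 0 0 0 0; -3 2 51 0 0 0 0; -7 2 51 0 0 0 0; -12 2 51 0 0 0 0; -17 2 51 0 0 0 0; -22 2 51 0 0 0 0; -27 2 51 0 0 0 0; -31 2 51 0 0 0 0; -34 2 51 0 0 0 0"

```text
time: 24.82
tool_pos: [0.5641, 0.0918, 0.1473]
tcp_rot: [-2.265, -2.166, 0.007]
wrist_force: [2.0, 4.6, 1.9]
width: 0.002
```

Run:
```python
from h import *
s=bot.read_state()
print(loc(s['tool_pos'][None]),s['wrist_force'],s['torque'])
```

```text
[[ 24.79089484 109.02288618 147.28558829]] [1.98052962 4.60906695 1.87221383] [ 0.77139517 -0.19176635 -0.0048631 ]
```

Emit:
arm_command --targets "-4 -2 1 0 0 0 0; -8 -2 2 0 0 0 0; -10 -2 2 0 0 0 0; -10 -2 2 0 0 0 0"

```text
time: 25.15
tool_pos: [0.5615, 0.0823, 0.1441]
tcp_rot: [-2.264, -2.166, 0.008]
wrist_force: [3.0, 6.2, -0.7]
width: -0.003
```

Run:
```python
from h import *
s=bot.read_state()
print(loc(s['tool_pos'][None]),s['wrist_force'],s['torque'])
```

```text
[[ 22.62812252  99.43471388 144.10207157]] [ 2.99982711  6.203208   -0.706648  ] [ 0.92365277 -0.55445111  0.00510471]
```

Emit:
arm_command --targets "-4 -1 0 0 0 0 0; -8 -1 0 0 0 0 0; -8 -1 0 0 0 0 0"

```text
time: 25.4
tool_pos: [0.5607, 0.0793, 0.1438]
tcp_rot: [-2.262, -2.16, -0.004]
wrist_force: [5.9, 21.8, -5.6]
width: 0.0
```

Run:
```python
from h import *
s=bot.read_state()
print(loc(s['tool_pos'][None]),s['wrist_force'],s['torque'])
```

```text
[[ 21.91761281  96.45094284 143.83502642]] [ 5.94112579 21.75979893 -5.59307827] [ 3.57262618 -0.95449419 -0.01483037]
```

Emit:
arm_command --targets "18 0 0 0 0 0 0; 20 0 -35 0 0 0 0; 5 0 -58 0 0 0 0; -35 0 -58 0 0 0 0; -75 0 -58 0 0 0 0; -115 0 -58 0 0 0 0; -155 0 -58 0 0 0 0; -195 0 -58 0 0 0 0; -220 0 -55 0 0 0 0; -226 0 -50 0 0 0 0"

```text
time: 26.23
tool_pos: [0.5494, -0.1571, 0.1943]
tcp_rot: [-2.269, -2.164, 0.016]
wrist_force: [0.3, 0.4, 0.3]
width: -0.001
```

Emit:
arm_command --targets "0 0 0 0 0 0 0; 0 0 0 0 0 0 0"

```text
time: 26.4
tool_pos: [0.549, -0.152, 0.1929]
tcp_rot: [-2.263, -2.164, 0.014]
wrist_force: [0.8, 0.3, -0.4]
width: 0.001
```

```bash
python3 lk.py w14 22
python3 - <<'E'
from h import *
s=bot.read_state()
print(loc(s['tool_pos'][None]),s['wrist_force'],s['joint_vel'].round(2),rel(wor(22.5,-130,145),want(yaw)))
E
```

```text
[[  20.95191976 -135.17058012  192.94260529]] [ 0.78774088  0.26460031 -0.39434542]
[[  21.29221669 -134.53171472  193.29467629]] [-0.31526122 -0.33109181  0.22194548] [ 0.02 -0.01 -0.01  0.   -0.   -0.  ] (array([ 4.5,  1.9, 48.3]), array([-0.76, -0.04,  0.16]))
```

View pics/w14.png

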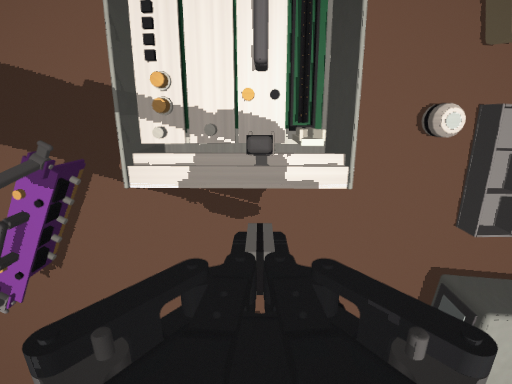

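Emit:
arm_command --targets "2 1 24 0 0 0 0; 3 1 49 0 0 0 0; 6 1 49 0 0 0 0; 11 1 49 0 0 0 0; 16 1 49 0 0 0 0; 21 1 49 0 0 0 0; 26 1 49 0 0 0 0; 30 1 49 0 0 0 0; 34 1 49 0 0 0 0"

```text
time: 27.2
tool_pos: [0.5523, -0.1181, 0.1457]
tcp_rot: [-2.264, -2.168, 0.012]
wrist_force: [0.7, -4.4, 2.4]
width: -0.001
```

Emit:
arm_command --targets "3 0 0 0 0 0 0; 6 0 0 0 0 0 0; 8 0 0 0 0 0 0; 8 0 0 0 0 0 0"

```text
time: 27.53
tool_pos: [0.5521, -0.1115, 0.1446]
tcp_rot: [-2.264, -2.168, 0.016]
wrist_force: [0.6, -5.4, -0.7]
width: -0.001
```

Run:
```python
from h import *
s=bot.read_state()
print(loc(s['tool_pos'][None]),s['wrist_force'],s['torque'])
```

```text
[[ 22.23936537 -94.60474722 144.62126558]] [ 0.63296925 -5.42066991 -0.69651646] [-1.00609206 -0.13538566 -0.00706895]
```

Emit:
arm_command --targets "3 0 0 0 0 0 0; 6 0 0 0 0 0 0; 8 0 0 0 0 0 0; 10 0 0 0 0 0 0; 10 0 0 0 0 0 0"

```text
time: 27.95
tool_pos: [0.5524, -0.1089, 0.1447]
tcp_rot: [2.265, 2.173, -0.029]
wrist_force: [-0.3, -28.1, -4.1]
width: 0.0
```

Run:
```python
from h import *
s=bot.read_state()
print(loc(s['tool_pos'][None]),s['wrist_force'],s['torque'])
```

```text
[[ 22.39505893 -91.93132639 144.68769729]] [ -0.25545884 -28.13965651  -4.1110275 ] [-4.68862801  0.02476362  0.00797   ]
```

Emit:
arm_command --targets "-20 0 0 0 0 0 0; -22 0 -35 0 0 0 0; -10 0 -70 0 0 0 0; 5 0 -110 0 0 0 0; 15 0 -145 0 0 0 0; 20 0 -150 0 0 0 0; 20 0 -150 0 0 0 0"

```text
time: 28.53
tool_pos: [0.5572, -0.0795, 0.299]
tcp_rot: [-2.266, -2.171, 0.005]
wrist_force: [0.8, -0.7, -0.1]
width: -0.002
```

```bash
cat > lev.py <<'E'
from h import *
import sys
im,d,s=load(sys.argv[1]);xs=float(sys.argv[2])
v,u=np.mgrid[0:384,0:512]
L=loc(atdepth('wrist',np.c_[u.ravel(),v.ravel()],d.ravel(),s)).reshape(384,512,3);x,y,z=L[...,0],L[...,1],L[...,2]
tcpz=s['tool_pos'][2]*1000
base=(abs(x-xs)<10)&(z<tcpz-20)
p=(abs(x-xs)<18)&(abs(z-105)<14)&(im.min(2)>100)&(abs(y)<85)
q=L[p]
for _ in range(5):
    c=np.polyfit(q[:,1],q[:,2],1);q=q[abs(q[:,2]-np.polyval(c,q[:,1]))<1.5]
print('panel top centre z',np.polyval(c,0).round(2),'slope deg',np.degrees(c[0]).round(2),'n',len(q),'y',q[:,1].min().round(),q[:,1].max().round())
for n,sg in (('left',1),('right',-1)):
    m=base&(sg*y>60)&(sg*y<150)&(z>145)&(im.max(2)<150)
    if m.sum()>5:
        r=L[m];top=r[r[:,2]>np.percentile(r[:,2],60)]
        print(n,m.sum(),'y',np.percentile(r[:,1],[2,50,98]).round(1),'z max',np.percentile(r[:,2],97).round(1),'topmean',top.mean(0).round(1))
E
python3 lk.py w15 22; python3 lev.py w15 22
```

```text
[[ 25.81629189 -62.41218395 298.97590022]] [ 0.75582683 -0.70040257 -0.09867292]
panel top centre z 99.19 slope deg -0.24 n 3037 y -85.0 85.0
left 219 y [73.9 78.  84.6] z max 166.7 topmean [ 19.3  79.9 165.8]
right 164 y [-80.5 -74.5 -69.6] z max 167.3 topmean [ 20.3 -75.7 166.5]
```

View pics/w15s.png

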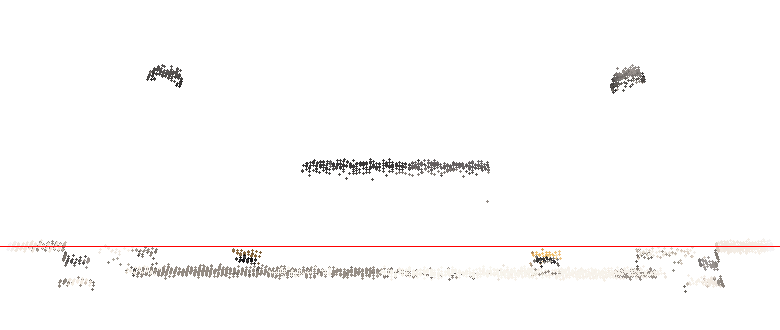

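View pics/w15.png

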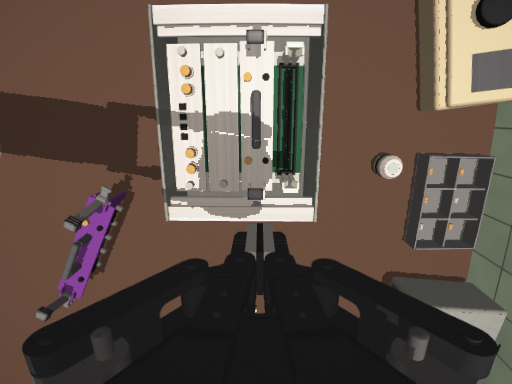

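Panel top is at 99.2 mm (99 is home), slope 0.24°, and both levers look about fully in. Each may still be a little off home, so I'll push both once more.

Run:
```python
from h import *
s=bot.read_state()
print(loc(s['tool_pos'][None]));print(rel(wor(20.5,118,210),want(yaw)),rel(wor(20.5,118,146),want(yaw)))
```

```text
[[ 24.42525341 -62.86150285 296.02595498]]
(array([180.9,  -2.5,  86.1]), array([-0.54, -0.  ,  0.19])) (array([180.9,  -1.9, 150.1]), array([-0.54, -0.  ,  0.19]))
```

Emit:
arm_command --targets "35 0 10 0 0 0 0; 75 -1 25 0 0 0 0; 115 -2 45 0 0 0 0; 150 -2 65 0 0 0 0; 178 -2 85 0 0 0 0; 183 -2 95 0 0 0 0; 183 -2 120 0 0 0 0; 182 -2 150 0 0 0 0; 178 -2 150 0 0 0 0; 172 -2 150 0 0 0 0"

```text
time: 29.42
tool_pos: [0.5556, 0.0906, 0.141]
tcp_rot: [-2.259, -2.163, 0.024]
wrist_force: [-0.4, -0.8, 0.3]
width: 0.002
```

Emit:
arm_command --targets "-4 0 0 0 0 0 0; -8 0 0 0 0 0 0; -12 0 0 0 0 0 0; -16 0 0 0 0 0 0; -19 0 0 0 0 0 0; -19 0 0 0 0 0 0"

```text
time: 29.92
tool_pos: [0.5599, 0.0786, 0.1471]
tcp_rot: [-2.263, -2.159, -0.007]
wrist_force: [2.2, 20.7, -1.4]
width: -0.001
```

Run:
```python
from h import *
s=bot.read_state()
print(loc(s['tool_pos'][None]),s['wrist_force'],s['torque'])
```

```text
[[ 21.21527755  95.67569981 147.05275547]] [ 2.22581818 20.65341558 -1.35630093] [ 3.5226317  -0.2914724  -0.03412749]
```

Emit:
arm_command --targets "-3 0 0 0 0 0 0; -5 0 0 0 0 0 0; -5 0 0 0 0 0 0"

```text
time: 30.17
tool_pos: [0.5598, 0.076, 0.1471]
tcp_rot: [-2.261, -2.157, -0.011]
wrist_force: [1.7, 28.0, -2.0]
width: -0.003
```

Run:
```python
from h import *
s=bot.read_state()
print(loc(s['tool_pos'][None]),s['wrist_force'],s['torque'])
```

```text
[[ 21.2232532   93.08331199 147.14150084]] [ 1.66760179 27.9844689  -1.9674508 ] [ 4.77212577 -0.34699636 -0.01704466]
```

Emit:
arm_command --targets "18 0 0 0 0 0 0; 24 0 -35 0 0 0 0; 5 0 -60 0 0 0 0; -35 0 -60 0 0 0 0; -75 0 -60 0 0 0 0; -115 0 -60 0 0 0 0; -155 0 -60 0 0 0 0; -185 0 -60 0 0 0 0; -202 0 -50 0 0 0 0; -202 0 -50 0 0 0 0"

```text
time: 31.0
tool_pos: [0.5492, -0.1386, 0.1954]
tcp_rot: [-2.27, -2.163, 0.014]
wrist_force: [-0.0, -0.1, -0.2]
width: 0.0
```

Run:
```python
from h import *
s=bot.read_state()
print(loc(s['tool_pos'][None]),s['wrist_force'],s['torque'],rel(wor(20.5,-116,146),want(yaw)))
```

```text
[[  20.54145804 -121.74757056  195.39878816]] [-0.00892224 -0.11602795 -0.20343839] [-0.02737824  0.01929898 -0.0247215 ] (array([ 5.8,  0.5, 49.4]), array([-0.62,  0.11, -0.12]))
```

Emit:
arm_command --targets "0 1 25 0 0 0 0; 1 1 49 0 0 0 0; 4 1 49 0 0 0 0; 9 1 49 0 0 0 0; 14 1 49 0 0 0 0; 19 1 49 0 0 0 0; 24 1 49 0 0 0 0; 29 1 49 0 0 0 0; 34 1 49 0 0 0 0; 34 1 49 0 0 0 0"

```text
time: 31.83
tool_pos: [0.5533, -0.1087, 0.1488]
tcp_rot: [2.259, 2.172, -0.027]
wrist_force: [-0.4, -29.0, -0.7]
width: 0.002
```

Run:
```python
from h import *
s=bot.read_state()
print(loc(s['tool_pos'][None]),s['wrist_force'],s['torque'])
```

```text
[[ 23.25254411 -91.77287822 148.75089073]] [ -0.41491639 -28.99237226  -0.6870502 ] [-4.86488017e+00  1.98143040e-01 -2.19421513e-03]
```

Emit:
arm_command --targets "-20 0 0 0 0 0 0; -22 0 -35 0 0 0 0; -10 0 -70 0 0 0 0; 10 0 -110 0 0 0 0; 25 0 -145 0 0 0 0; 30 0 -150 0 0 0 0; 30 0 -150 0 0 0 0; 30 0 -150 0 0 0 0"

```text
time: 32.5
tool_pos: [0.5551, -0.0698, 0.2971]
tcp_rot: [-2.263, -2.17, 0.011]
wrist_force: [0.3, 0.5, 0.1]
width: -0.002
```

```bash
python3 lk.py w16 22; python3 lev.py w16 22; python3 bar.py w16 128 140 5 45; python3 bar.py w15 128 140 5 45
python3 - <<'E'
from h import *
# side-plane view of lever tips in w1 for reference (levers known fully in)
E
python3 lev.py w1 66; python3 bar.py w1 128 140 45 90
```

```text
[[ 23.23376506 -52.77915147 297.09263016]] [0.27587539 0.54584891 0.10424753]
panel top centre z 99.2 slope deg -0.24 n 3079 y -85.0 85.0
left 212 y [74.  78.4 85. ] z max 166.7 topmean [ 21.3  80.1 165.8]
right 180 y [-80.6 -74.  -69.1] z max 167.3 topmean [ 21.9 -75.4 166.4]
[256 100   9  58 480] [259.88541667 129.22916667]
n 464 tilt -0.4770846640395751 yaw off 0.6047034954658513
pct [[17.4, -28.2, 132.4], [21.8, 1.8, 134.7], [26.5, 32.7, 136.5]] top z mid 134.64376873282606
[252  91   9  58 470] [255.74255319 120.71489362]
n 459 tilt -0.2532519209108162 yaw off 0.527624264480624
pct [[16.3, -28.9, 132.5], [20.8, -0.1, 134.7], [25.3, 32.6, 136.6]] top z mid 134.68184493174007
panel top centre z 98.79 slope deg -0.05 n 2181 y -85.0 85.0
left 214 y [72.1 78.1 85.6] z max 166.7 topmean [ 65.6  78.3 165.5]
right 134 y [-83.1 -76.1 -71.7] z max 166.7 topmean [ 66.4 -77.7 165.5]
[340 134  13  50 305] [345.53442623 158.2       ]
n 274 tilt -0.17151609958499536 yaw off 0.8609661609505714
pct [[60.4, -29.8, 131.8], [63.6, 3.8, 134.2], [68.9, 31.1, 135.9]] top z mid 134.09987216401507
```

View pics/w16.png

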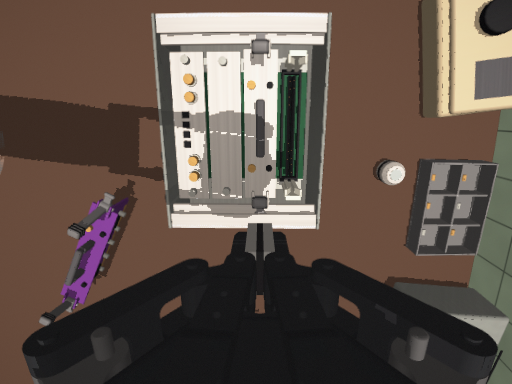

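```bash
cat > pl.py <<'E'
from h import *
import sys
for tag,xs in (('w16',22),('w15',22),('w1',66)):
    im,d,s=load(tag);v,u=np.mgrid[0:384,0:512]
    L=loc(atdepth('wrist',np.c_[u.ravel(),v.ravel()],d.ravel(),s)).reshape(384,512,3);x,y,z=L[...,0],L[...,1],L[...,2]
    for n,c in (('blank',-22),('board',xs)):
        for lo,hi in ((-88,-60),(-60,-35),(35,60),(60,88)):
            m=(abs(x-c)<16)&(abs(z-99)<4)&(y>lo)&(y<hi)&(im.min(2)>80)
            print(tag,n,(lo,hi),m.sum(),np.median(z[m]).round(2),end=' | ')
        print()
E
python3 pl.py
```

```text
w16 blank (-88, -60) 444 98.99 | w16 blank (-60, -35) 471 98.82 | w16 blank (35, 60) 573 98.82 | w16 blank (60, 88) 618 98.72 | 
w16 board (-88, -60) 469 99.53 | w16 board (-60, -35) 383 99.35 | w16 board (35, 60) 463 99.18 | w16 board (60, 88) 643 98.83 | 
w15 blank (-88, -60) 451 98.88 | w15 blank (-60, -35) 475 98.85 | w15 blank (35, 60) 585 98.76 | w15 blank (60, 88) 609 98.7 | 
w15 board (-88, -60) 434 99.49 | w15 board (-60, -35) 413 99.49 | w15 board (35, 60) 480 98.97 | w15 board (60, 88) 652 98.84 | 
w1 blank (-88, -60) 358 98.72 | w1 blank (-60, -35) 377 98.83 | w1 blank (35, 60) 458 98.64 | w1 blank (60, 88) 493 98.73 | 
w1 board (-88, -60) 381 98.85 | w1 board (-60, -35) 281 98.76 | w1 board (35, 60) 376 98.77 | w1 board (60, 88) 450 98.68 |
```

Relative to the blanking cover, the board's left end is 0.1 mm high and its right end 0.5 mm high. There is time left, so I'll press the right side of the bar down and push the right lever home once more.

Run:
```python
from h import *
s=bot.read_state()
print(loc(s['tool_pos'][None]));print(rel(wor(22,-24,145),want(yaw)))
```

```text
[[ 22.32926098 -53.09139255 295.23409083]]
(array([ 29.1,   1.7, 150.2]), array([-0.73,  0.01,  0.19]))
```

Emit:
arm_command --targets "10 1 30 0 0 0 0; 20 1 65 0 0 0 0; 29 1 100 0 0 0 0; 29 1 130 0 0 0 0; 29 1 148 0 0 0 0; 29 1 150 0 0 0 0; 29 1 155 0 0 0 0; 29 1 160 0 0 0 0; 29 1 164 0 0 0 0; 29 1 168 0 0 0 0"

```text
time: 33.38
tool_pos: [0.5567, -0.0422, 0.1344]
tcp_rot: [-2.266, -2.168, 0.011]
wrist_force: [-17.9, 0.5, 48.4]
width: 0.0
```

Emit:
arm_command --targets "0 0 3 0 0 0 0; 0 0 6 0 0 0 0; 0 0 6 0 0 0 0"

```text
time: 33.63
tool_pos: [0.5578, -0.0424, 0.1342]
tcp_rot: [-2.267, -2.17, 0.008]
wrist_force: [-23.4, 1.2, 53.1]
width: -0.001
```

Emit:
arm_command --targets "0 0 -25 0 0 0 0; -10 0 -55 0 0 0 0; -50 0 -65 0 0 0 0; -88 0 -65 0 0 0 0; -98 0 -65 0 0 0 0; -98 0 -65 0 0 0 0; -98 0 -65 0 0 0 0"

```text
time: 34.22
tool_pos: [0.5515, -0.1398, 0.1874]
tcp_rot: [-2.266, -2.164, 0.011]
wrist_force: [0.2, -0.6, 0.0]
width: 0.001
```

Run:
```python
from h import *
s=bot.read_state()
print(loc(s['tool_pos'][None]),s['wrist_force']);print(rel(wor(22,-118,146),want(yaw)))
```

```text
[[  22.9367012  -122.89614838  187.42133326]] [ 0.21857673 -0.62565699  0.03890884]
(array([ 4.9, -0.5, 41.4]), array([-0.62, -0.02,  0.01]))
```

Emit:
arm_command --targets "0 0 22 0 0 0 0; 1 0 42 0 0 0 0; 5 0 42 0 0 0 0; 11 0 42 0 0 0 0; 17 0 42 0 0 0 0; 23 0 42 0 0 0 0; 29 0 42 0 0 0 0; 34 0 42 0 0 0 0; 39 0 42 0 0 0 0; 42 0 42 0 0 0 0"

```text
time: 35.05
tool_pos: [0.5535, -0.1082, 0.147]
tcp_rot: [2.257, 2.172, -0.035]
wrist_force: [-3.8, -44.0, -1.5]
width: 0.008
```

Emit:
arm_command --targets "0 0 0 0 0 0 0"

```text
time: 35.13
tool_pos: [0.5534, -0.1084, 0.147]
tcp_rot: [2.258, 2.171, -0.034]
wrist_force: [-3.0, -36.6, -0.7]
width: -0.006
```

Emit:
arm_command --targets "-25 0 0 0 0 0 0; -30 0 -35 0 0 0 0; -20 0 -70 0 0 0 0; 0 0 -110 0 0 0 0; 20 0 -145 0 0 0 0; 28 0 -150 0 0 0 0; 28 0 -150 0 0 0 0; 28 0 -150 0 0 0 0"

```text
time: 35.8
tool_pos: [0.5559, -0.0689, 0.2955]
tcp_rot: [-2.263, -2.169, 0.012]
wrist_force: [-0.5, 0.3, -0.7]
width: 0.003
```

```bash
python3 lk.py w17 22; python3 lev.py w17 22; sed -i "s/('w15',22)/('w17',22)/" pl.py; python3 pl.py; python3 bar.py w17 128 140 5 45
```

```text
[[ 24.03688954 -51.81013173 295.47207556]] [-0.53221349  0.26082448 -0.7030939 ]
panel top centre z 99.01 slope deg -0.16 n 3098 y -85.0 85.0
left 239 y [73.8 78.3 85.6] z max 166.4 topmean [ 23.1  79.7 165.6]
right 164 y [-80.4 -73.9 -69.4] z max 167.1 topmean [ 23.3 -75.2 166.2]
w16 blank (-88, -60) 444 98.99 | w16 blank (-60, -35) 471 98.82 | w16 blank (35, 60) 573 98.82 | w16 blank (60, 88) 618 98.72 | 
w16 board (-88, -60) 469 99.53 | w16 board (-60, -35) 383 99.35 | w16 board (35, 60) 463 99.18 | w16 board (60, 88) 643 98.83 | 
w17 blank (-88, -60) 446 98.9 | w17 blank (-60, -35) 467 98.83 | w17 blank (35, 60) 586 98.83 | w17 blank (60, 88) 621 98.66 | 
w17 board (-88, -60) 452 99.28 | w17 board (-60, -35) 380 99.02 | w17 board (35, 60) 480 98.92 | w17 board (60, 88) 630 98.74 | 
w1 blank (-88, -60) 358 98.72 | w1 blank (-60, -35) 377 98.83 | w1 blank (35, 60) 458 98.64 | w1 blank (60, 88) 493 98.73 | 
w1 board (-88, -60) 381 98.85 | w1 board (-60, -35) 281 98.76 | w1 board (35, 60) 376 98.77 | w1 board (60, 88) 450 98.68 | 
[256 101   9  58 487] [259.94661191 130.1889117 ]
n 474 tilt -0.2178444981286739 yaw off 0.7654681282536074
pct [[18.1, -28.3, 132.2], [22.6, 1.2, 134.5], [27.2, 32.5, 136.3]] top z mid 134.4613685469342
```

Run:
```python
from h import *
im,d,s=grab('scene','s9')
```

```text
(no output)
```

View pics/s9.png

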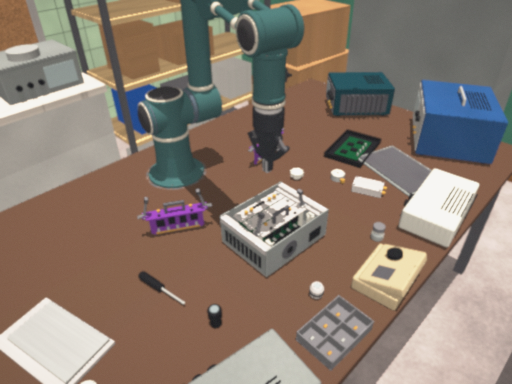

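The scene view shows the board in its new slot at about (275,212) px with both levers in. The arm is clear and the other things on the bench have not moved. I'm handing the job in.

```bash
python3 -c "
from workcell import bot
print(bot.finish_job(), bot.read_state()['time'])"
```

```text
the job is handed in; nothing more can be done
the job is handed in; nothing more can be done
```

The board is now in the free slot, seated with both levers fully in as far as I could measure, and the job is handed in at about 36 s. I pried it free with both levers by turns and lifted it out by the handle. I then lowered it into the free slot's guides and worked the levers inward by turns.

- **Height:** the last wrist-camera check put the panel about 0.1 mm (left end) to 0.4 mm (right end) above the neighbouring cover, where it started within about 0.1 mm. The right end read 0.5 mm high at first, so I pressed down on that side of the handle bar and pushed the right lever again.
- **Levers:** the distance between their tips is 155 mm, against 156 mm when they were fully in at the start. The right lever held against a 44 N push. The left gave about 2.6 mm more at 28 N on its last push, and I did not push it again after that.
- **Surroundings:** nothing else on the bench appeared to have moved, and the arm was clear of everything.
- **Deviations:** near the end of the prying, the last push on the left lever tilted the free board about 8.5°. I gripped it at that angle and levelled it while lifting. The shut finger tips pushed a lever with up to 50 N and the handle bar with up to about 58 N. I took the 40 N limit to cover only the arm and gripper body. The wrist force stayed well under 120 N.

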